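# Open the sauce carousel for service

## Task

Open the sauce carousel for service: bring each pot that still has a blue lid round to the red pointer at the front, and there hook the lid puller under the lid and pull it straight up off the pot; never take a lid off anywhere but at the front, and for hygiene do not touch the lids with the gripper. Stand every lid right way up in the baking tray, and when all the lids are there leave the red pot facing the pointer and the puller standing upright on its black mat. Leave the other things on the counter where they are.

Things in the scene. Friction and masses are not known exactly. Their poses are not given: they have to be found in the camera images.
- foot: Fixed round dark steel foot under the carousel; origin on the counter, on the carousel's axis. A tongue with a red diamond pointer, 6 mm high, runs from it along its own -x to 240 mm from the axis: that side, roughly towards the robot, is the carousel's front.
- platter (a joint): The carousel's round wooden platter, radius 182 mm, top at z = 30 mm. Turns freely either way (over 3 turns) about the foot's origin and stays where left; 1 to 2 N at the rim. Value: angle in rad, 0 at the start however it faces, + anticlockwise from above. Four black rim pegs, 16 mm diameter, 165 mm from the axis, half-way (45 degrees) between the pots, tops at z = 70 mm. Hub 22 mm radius, top at z = 60 mm.
- pot_a (a point): White pot A (amber sauce), fixed on the platter, axis 100 mm from the platter's axis: 84 mm diameter, flat shoulder at z = 70 mm, above it a neck 42 mm diameter, 28 mm high. This point: on its axis, at shoulder height; axes those of the platter (from the platter's axis pot A lies along -x, B along +y, C along +x, red along -y).
- pot_b (a point): White pot B (green sauce), form and point as pot A, 90 degrees round from it.
- pot_c (a point): White pot C (orange sauce), form and point as pot A, opposite pot A.
- pot_red (a point): Red sauce pot on the platter, opposite pot B, axis 100 mm from the platter's axis; 84 mm diameter, top at z = 82 mm, never has a lid. This point: on its axis at z = 70 mm.
- tray: Fixed shallow aluminium baking tray, 340 mm along its own x, 150 mm along its y, floor 4 mm thick, rim 5 mm wide and 9 mm high; origin at the middle of its underside, on the counter. Room for three lids in a row along x, 100 mm apart. Left or right of the carousel.
- mat: Fixed black rubber mat for the puller, 240 mm along its own x, 180 mm along its y, 4 mm thick; origin at the middle of its underside. On the other side of the carousel from the tray.
- puller_grip (a point): Lid puller, loose, 0.28 kg, standing upright on its flat fork on the mat. This point: on the axis of its upright wooden handle, 98 mm above the fork's underside; z up along the handle, x the way the tines point. Straight handle, 18 mm (x) by 24 mm (y), from the fork up to its black end 37 mm above this point.
- puller_foot (a point): The same puller, on its steel fork's underside, 40 mm ahead (x) of the handle's axis. From that axis the fork, 6 mm thick, 78 mm wide, runs from x = -30 to +35 mm, then two tines (8 mm wide, 62 mm free between) reach x = +110 mm; the last 5 mm has a lip 4 mm high on top. A lid rides well with its axis at x = +66 mm.
- lid_a_mid (a point): Blue lid of pot A, 0.1 kg, with a yellow spot; may be absent (pot already open). Round top 92 mm diameter, 8 mm thick, overhangs an eight-sided skirt 30 mm tall, 56 mm across flats, that stands on the pot's shoulder over the neck, so a 30 mm gap is left under the overhang. Snug: 3 to 8 N straight up, free after 15 to 30 mm. This point: on its axis, 19 mm above the skirt's lower edge; z up.
- lid_b_mid (a point): Blue lid of pot B, 0.1 kg, with a yellow spot; same form and point as lid A; may be absent (pot already open).
- lid_c_mid (a point): Blue lid of pot C, 0.1 kg, with a yellow spot; same form and point as lid A; may be absent (pot already open).
- shaker: Bystander: small clear shaker with steel top, 44 mm diameter, 90 mm tall, on the counter nearer the robot than the carousel, on the left. Origin under its middle.
- spatula: Bystander: spatula, about 280 mm, lying on the counter on the robot's right, outside the tray or mat. Origin about its middle.
- tin: Bystander: green tin with brass lid, 80 mm diameter, 54 mm tall, on the left, outside the tray or mat. Origin under its middle.
There are look-alikes about, which are no part of the job. Leave any pink look-alike of the part that bears lid_c_mid alone.

How it is judged:
By the outcome, as a careful person would: the job done as asked, in the order asked, and still so for the second after the job is handed in, with the robot touching nothing.
Of lid_a, lid_b, lid_c only 2 to 3 are there at a start; the rules pass over those that are not, and their reading is None.
At some moment in a run one of puller may be knocked a few centimetres aside while the robot is not near it.
Once in a run the grip may slacken for a moment while it holds something.
It also fails if it takes over 210 s, if anything falls off the work surface, if the arm or the gripper's body presses on something with over 40 N, if the wrist force passes 120 N, or if a joint passes its speed limit or range.

## Robot

A 6-joint arm with a two-finger parallel gripper is mounted at the origin on the work surface. World frame = base frame: x ahead of the robot, y to its left, z up, the work surface at z = 0. Lengths are in mm, angles in rad, forces in N, time in s.
With the tool pointing down it reaches from about 400 to 925 mm from the base axis. Payload 12.5 kg.
Tool frame: the origin (TCP) lies on the front face of the gripper's body, between the roots of the fingers; the fingertips stand 78 mm ahead of it and the grasp point (between the pads) lies 59 mm ahead of it (env.nose_length is the distance from the TCP to the fingertips, in mm); z points along the fingers, y is the line along which they close (so a half turn about z gives the same grasp; the last joint's range is limited). The gripper opens to 95 mm and grips with 3 to 60 N. Pads are 20 mm wide; open, the fingers measure 119 mm over their backs; the gripper's body (75 mm by 180 mm) begins 59 mm behind the grasp point.
Start: joints at [1.119, 0.491, 1.559, -0, 1.092, -0.106], TCP at [211.824, 588.021, 292.261] pointing down, gripper open.
Joint ranges: [-3.1, 3.1], [-0.84, 2.19], [0.05, 2.79], [-1.13, 4.28], [0.06, 2.93], [-2.69, 2.69]. Speed limits (rad/s): [2.22, 2.22, 2.79, 3.14, 3.14, 3.14].

## Interface

Orientations are given as [roll, pitch, yaw] about the fixed x, y, z axes, in that order (R = Rz(yaw) Ry(pitch) Rx(roll)).
In Python, from cell import env gives the robot as it stands.
- The arm moves only by the tool jog_arm, never from a script. Its argument "motion" is a list of rows, each a list of 7 numbers: the turn, a rotation vector about the tool's x, y, z in degrees, then the shift along the tool's x, y, z in mm, then the finger opening in mm, from 0 to 95.1. In form: [[wx, wy, wz, x, y, z, hand], ...]. A call has 1 to 10 rows; each row shifts and turns the commanded pose from where the row before left it, along the tool's axes as they then stand; what a row does not reach is not made up. A row lasts 1/8 s, in which the tool goes at most 62.5 mm and 10.7 degrees, less where a joint would pass 70% of its speed; a pose out of reach is approached as far as the arm can. A call is refused whole if a number of a shift passes 62.5 or a number of a turn 10.7, either way. A call with a gripper value outside its range is refused whole. The fingers move at their own pace and stop on an object; the grip force is fixed at half the most. Time passes only in rows, so rows that do not move let the fingers close. It gives the time, the measured TCP pose, the force, the opening and the grip force at its end, in the units of the state.
- env.state(): the state, without advancing time (a new reading comes with each control period).
- env.read_camera(name): name is "scene" or "top" or "wrist"; returns a dict with "color" (400x640x3 uint8, red, green, blue), "z_map" (400x640 float32, mm along the optical axis (not along the pixel's ray), 0 where there is no reading), "camera_matrix" (3x3 intrinsics, pixels), "world_to_cam" (4x4, takes a point from world to camera coordinates). Camera axes: x right, y up, looking along -z (the intrinsics and any distortion apply to the point x, -y, -z); pixel columns grow to the right and rows downward; lengths in mm; the calibration is good to about 2 mm. The wrist camera is an equidistant fisheye: a pixel r from the principal point sees the ray r / f radians off the axis. A picture is of the moment at which its call begins.
- env.job_done(): hands the job in; it is judged then, once.
Trained networks look in the newest picture that a camera, given by its name, has taken for a name from the list of things; names that differ only in an ending like _2 or _b are one class to them, and where a whole thing is asked for, a point or a joint stands for the part that bears it (a point fixed in the world has none). Each returns a list of dicts, best first, with "score" (0 to 1); they miss things now and then, are a little off and sometimes report something else, mostly with a low value. They report only what shows in the picture. A call takes as long as a camera call. They do not tell look-alikes from the thing itself.
- env.recognise(camera, thing): "location" ([column, row] in pixels, amid what is visible of it).
The state is a dict: "t": time; "joints": joint angles; "qvel": joint speeds; "tau": joint torques, N m; "eef_pos": TCP position; "tcp_rot": TCP orientation; "ft_force": force on the tool from outside, world axes, zero at the start; "moment": the same for the moment, N m; "opening": opening from 0.0 (shut) to 1.0 (fully open); "grip_force": force on a finger pad.
Only numpy, scipy, OpenCV 4.12 (cv2) and the standard library are available. Lean on these libraries where they do the work, as an engineer would, in place of code of your own. Each camera call takes 0.05 s, during which the arm holds its last target. There are 200 camera calls.

## Working session

There is one attempt and no reset: what is moved stays moved. The work goes in short steps, Python scripts to look and compute and a tool call to move; the robot and the scene stay as the last step left them, time stands still between calls to the robot, and variables do not carry over. Pictures are saved under pics/ and viewed, at most 14 in all, crops included, and the job is handed in when it is done.

Besides the shell and the picture viewer there is one more tool, called after ">>>" as a command line: name --pt "numbers of a row" for each row, then --argument value for the rest. jog_arm: Moves the arm, as the interface text tells. Its arguments: {"type":"object","properties":{"motion":{"type":"array"}},"required":["motion"]}

```bash
ls; mkdir -p pics; cat > h.py <<'E'
import numpy as np, cv2
from cell import env
def cam(n,name=None):
    d=env.read_camera(n)
    if name: cv2.imwrite('pics/'+name,d['color'][:,:,::-1])
    return d
def cloud(d):
    z=d['z_map'];K=d['camera_matrix'];v,u=np.mgrid[0:z.shape[0],0:z.shape[1]]
    x=(u-K[0,2])/K[0,0]*z; y=(v-K[1,2])/K[1,1]*z
    P=np.stack([x,-y,-z,np.ones_like(z)],-1)
    W=P@np.linalg.inv(d['world_to_cam']).T
    return W[...,:3]
def proj(d,p):
    c=d['world_to_cam']@np.append(p,1);K=d['camera_matrix']
    return K[0,0]*c[0]/-c[2]+K[0,2], K[1,1]*-c[1]/-c[2]+K[1,2]
E
python3 - <<'E'
from h import *
for n in ['top','scene']:
    d=cam(n,n+'0.png'); W=cloud(d)
    print(n,d['camera_matrix'][0],np.linalg.inv(d['world_to_cam'])[:3].round(2).tolist())
    for t in ['foot','platter','pot_a','pot_red','tray','mat','puller_grip','puller_foot','lid_a_mid','shaker','spatula','tin']:
        for r in env.recognise(n,t):
            if r['score']<.3: continue
            c,w=[int(round(q)) for q in r['location']]
            print(t,round(r['score'],2),c,w,W[w,c].round(0))
print(env.state())
E
```

```text
pics
top [404.05759034   0.         314.64018465] [[0.03, 0.98, -0.18, 311.44], [-1.0, 0.02, -0.01, -12.51], [-0.0, 0.18, 0.98, 1272.46]]
foot 0.71 311 242 [400.   3.   5.]
platter 0.83 305 171 [614.  26.  60.]
pot_a 0.96 304 171 [614.  30.  59.]
pot_red 0.59 301 175 [602.  39.  55.]
tray 0.75 210 202 [519. 328.   2.]
tray 0.58 146 204 [499. 509.  56.]
mat 0.65 414 200 [ 543. -323.   -0.]
puller_grip 0.7 424 215 [ 488. -340.   52.]
puller_foot 0.94 425 214 [ 489. -339.   66.]
lid_a_mid 0.79 330 146 [681. -48. 109.]
shaker 0.79 238 266 [320. 210.  90.]
shaker 0.7 416 200 [ 542. -328.    5.]
spatula 0.68 476 221 [ 311.  -13. 1272.]
tin 0.94 147 204 [500. 507.  52.]
scene [374.50695293   0.         316.42982068] [[0.77, -0.42, 0.47, 1111.34], [0.63, 0.53, -0.56, -705.02], [-0.01, 0.73, 0.68, 953.16]]
foot 0.63 292 202 [413.  -8.  10.]
platter 0.65 338 234 [685. -98. 108.]
pot_a 0.71 339 233 [1111. -705.  953.]
pot_red 0.81 334 234 [657. -79.  72.]
tray 0.85 370 169 [528. 331.   7.]
mat 0.84 252 282 [ 549. -338.   10.]
puller_grip 0.91 234 275 [ 499. -360.   26.]
puller_grip 0.36 193 314
[... 184 characters left out ...]
1 272 [ 494. -364.   41.]
{'t': 1.3, 'joints': array([ 1.11938123e+00,  4.90904572e-01,  1.55891172e+00, -5.24112285e-06,
        1.09172838e+00, -1.05556640e-01]), 'qvel': array([-0.00068876,  0.00264103,  0.00088183,  0.00127004, -0.00089368,
        0.00083381]), 'tau': array([-2.44489447e-04, -6.12473631e+01, -2.58437097e+01,  6.93365978e-02,
        4.45560948e-02, -3.54002361e-05]), 'eef_pos': array([211.83184567, 588.00726644, 292.25405943]), 'tcp_rot': array([3.14154542e+00, 9.68140772e-06, 2.79573661e+00]), 'ft_force': array([-3.37168439e-04,  3.06997469e-01,  7.00097966e-01]), 'moment': array([-0.02382829, -0.03829087, -0.00033163]), 'grip_force': 0.0, 'opening': 0.997175778627191}
```

```bash
python3 - <<'E'
import cv2
a=cv2.imread('pics/top0.png')[90:310,110:500]; cv2.imwrite('pics/top0c.png',cv2.resize(a,(780,440),interpolation=cv2.INTER_CUBIC))
a=cv2.imread('pics/scene0.png')[110:340,160:450]; cv2.imwrite('pics/sc0c.png',cv2.resize(a,(756,600),interpolation=cv2.INTER_CUBIC))
E
```

```text
(no output)
```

View pics/top0c.png

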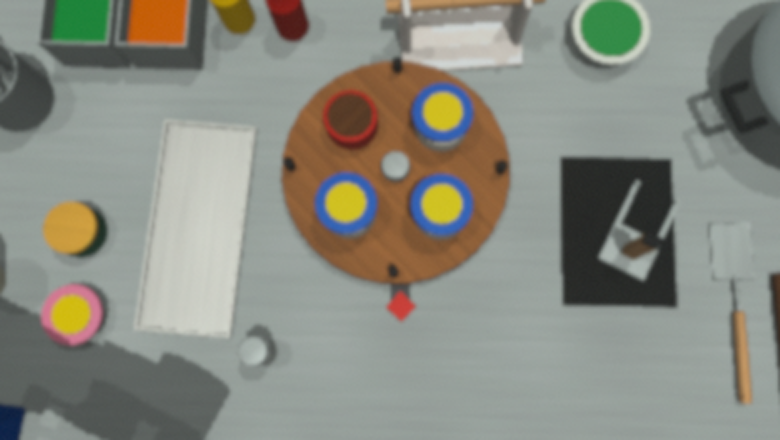

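View pics/sc0c.png

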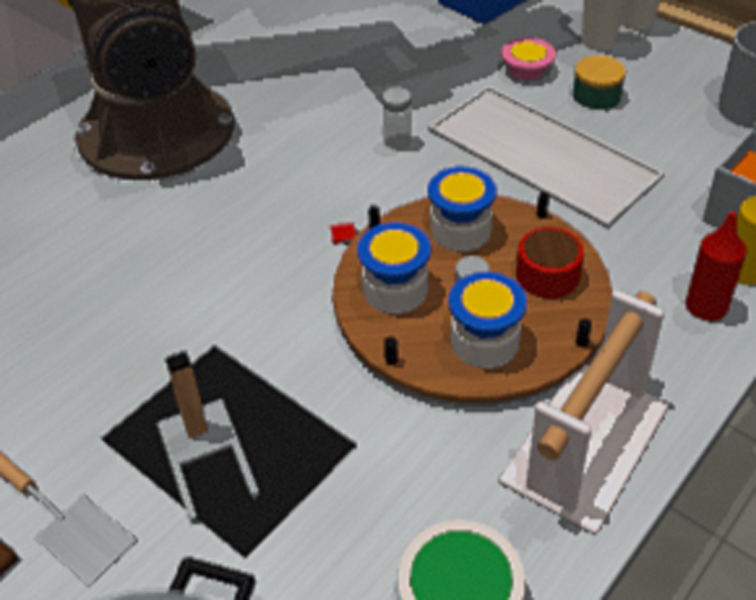

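```bash
cat >> h.py <<'E'
def masks(d):
    hsv=cv2.cvtColor(d['color'],cv2.COLOR_RGB2HSV).astype(int); h,s,v=hsv[...,0],hsv[...,1],hsv[...,2]
    return dict(blue=(h>100)&(h<130)&(s>120)&(v>60), yel=(h>18)&(h<34)&(s>120)&(v>120), red=((h<6)|(h>174))&(s>150)&(v>50))
def comps(m,mn=20):
    n,l,st,c=cv2.connectedComponentsWithStats(m.astype(np.uint8))
    return [l==i for i in range(1,n) if st[i,4]>=mn]
def ray(d,u,v,z):
    "world point on plane z seen at pixel"
    K=d['camera_matrix'];T=np.linalg.inv(d['world_to_cam'])
    r=T[:3,:3]@np.array([(u-K[0,2])/K[0,0],-(v-K[1,2])/K[1,1],-1]);o=T[:3,3]
    return (o+r*(z-o[2])/r[2])
def spots(d,z=108):
    out=[]
    for m in comps(masks(d)['yel'],30):
        W=cloud(d)[m]; zz=np.median(W[:,2])
        v,u=np.nonzero(m); p=ray(d,u.mean(),v.mean(),z)
        if 15<zz<300: out.append((p[:2].round(1).tolist(),round(float(zz),1),len(u)))
    return out
E
python3 - <<'E'
from h import *
for n in ['top','scene']:
    d=cam(n); W=cloud(d); print(n,'spots',spots(d))
    M=masks(d)
    for m in comps(M['red'],15):
        v,u=np.nonzero(m); print(' red',len(u),ray(d,u.mean(),v.mean(),6)[:2].round(1),ray(d,u.mean(),v.mean(),82)[:2].round(1),np.median(W[m][:,2]).round(1))
    # pegs & hub: points z 55..75 in the platter
    x,y,z=W[...,0],W[...,1],W[...,2]; R=np.hypot(x-612,y)
    g=d['color'].max(2)
    m=(g<70)&(R<195)&(z>20)&(z<90)
    for c in comps(m,4):
        v,u=np.nonzero(c); t=z[c]>62
        print(' peg',len(u),W[c][t].mean(0).round(1) if t.any() else None,ray(d,u.mean(),v.mean(),50)[:2].round(1))
    m=(R<45)&(z>54)&(z<66)
    v,u=np.nonzero(m);print(' hub',ray(d,u.mean(),v.mean(),60)[:2],W[m].mean(0))
    # tray, mat: planar rects
    hsv=cv2.cvtColor(d['color'],cv2.COLOR_RGB2HSV)
    for nm,m,zc in [('mat',(g<60)&(y<-200)&(y>-480)&(x>380)&(x<700)&(abs(z)<15),4)]:
        c=max(comps(m),key=np.sum); P=W[c][:,:2].astype(np.float32); print(nm,cv2.minAreaRect(P),np.median(W[c][:,2]))
    # puller
    m=(x>380)&(x<680)&(y<-230)&(y>-470)&(z>20)&(z<200)
    P=W[m];print(' handle n',len(P),'z',P[:,2].min(),P[:,2].max())
    for a in range(20,150,20):
        q=P[(P[:,2]>=a)&(P[:,2]<a+20)]
        if len(q): print('  ',a,len(q),q.mean(0).round(1))
    m=(x>380)&(x<680)&(y<-230)&(y>-470)&(abs(z)<25)&(g>110)
    for c in comps(m,10):
        P=W[c][:,:2].astype(np.float32); print(' fork',len(P),[ray(d,*px,10)[:2].round(1).tolist() for px in cv2.boxPoints(cv2.minAreaRect(np.argwhere(c)[:,::-1].astype(np.float32)))])
E
```

```text
top spots [([868.5, 289.4], 120.6, 239), ([683.4, -50.7], 108.5, 265), ([540.7, 89.6], 108.5, 275), ([542.3, -51.9], 108.3, 276), ([493.1, 490.2], 53.6, 527), ([367.4, 476.5], 38.1, 290)]
 red 354 [886.1 209.6] [851.6 196.3] 110.3
 red 218 [687.3  92.5] [664.7  86.2] 80.0
 red 88 [398.3   5.7] [393.1   4.6] 5.7
 peg 19 [773.3  21.5  69.6] [775.9  21.1]
 peg 17 [607.5 182.4  68.6] [609.4 184. ]
 peg 19 [ 611.1 -143.5   69.3] [ 613.3 -144.8]
 peg 12 [445.7  17.9  68.1] [447.7  18.4]
 hub [611.75742927  19.60934104] [611.98374399  19.62938141  59.146542  ]
mat ((526.1018676757812, -336.4169006347656), (231.2483367919922, 171.83834838867188), 0.23202291131019592) 3.390661210673443
 handle n 163 z 20.17654856239824 141.79787665522667
   20 15 [ 487.6 -345.4   30.6]
   40 18 [ 489.6 -343.4   48.5]
   60 21 [ 487.8 -344.6   69.5]
   80 20 [ 489.7 -344.1   89.8]
   100 22 [ 488.1 -344.6  110.8]
   120 59 [ 491.1 -348.5  134.9]
   140 8 [ 492.8 -349.5  141. ]
 fork 2813 [[676.5, -229.3], [682.8, -478.1], [381.0, -465.9], [374.9, -227.5]]
 fork 431 [[479.7, -302.3], [607.0, -362.6], [573.7, -4
[... 823 characters left out ...]
8 -104.3]
 peg 5 None [ 648. -176.]
 peg 15 None [ 680.4 -168.6]
 hub [607.45023681  21.5065567 ] [608.77047462  19.61584409  62.37001618]
mat ((527.8278198242188, -339.2757568359375), (237.365234375, 179.62571716308594), 0.13725566864013672) 6.6820522442899914
 handle n 277 z 20.276804603088635 143.82274811114803
   20 33 [ 498.7 -355.5   29.7]
   40 39 [ 497.9 -355.8   49.5]
   60 38 [ 498.7 -354.7   70.4]
   80 39 [ 498.2 -356.    90.4]
   100 42 [ 498.  -355.5  110.1]
   120 49 [ 497.4 -354.9  131.8]
   140 37 [ 491.5 -351.9  141.6]
 fork 2964 [[387.5, -471.5], [325.1, -189.8], [683.6, -233.8], [693.0, -473.5]]
 fork 67 [[634.5, -479.8], [628.0, -463.3], [668.0, -454.2], [673.9, -470.6]]
```

```bash
cat >> h.py <<'E'
import json
def plan(wps,start=None,vmax=50,wmax=10):
    "wps: (x,y,z,yawdeg,hand[,n]); prints rows in tool axes"
    if start is None:
        s=env.state(); start=(*s['eef_pos'],np.degrees(s['tcp_rot'][2]))
    p=np.array(start[:3]);a=start[3];rows=[]
    for w in wps:
        t=np.array(w[:3]);da=(w[3]-a+180)%360-180
        n=w[5] if len(w)>5 else max(1,int(np.ceil(max(np.linalg.norm(t-p)/vmax,abs(da)/wmax)-1e-6)))
        for i in range(n):
            k=n-i; q=(t-p)/k; th=np.radians(a); d=round(((w[3]-a+180)%360-180)/k,1)
            r=[0,0,round(-d,1),round(q[0]*np.cos(th)+q[1]*np.sin(th),1),round(q[0]*np.sin(th)-q[1]*np.cos(th),1),round(-q[2],1),w[4]]
            r=[float(v) for v in r]
            p=p+np.array([r[3]*np.cos(th)+r[4]*np.sin(th), r[3]*np.sin(th)-r[4]*np.cos(th), -r[5]]); a=a+d
            rows.append(r)
    for i in range(0,len(rows),10): print(json.dumps([[int(v) if v==int(v) else v for v in r] for r in rows[i:i+10]]))
    print('end',p.round(1),round(a,1))
def st():
    s=env.state(); print('t',round(s['t'],1),'pos',s['eef_pos'].round(1),'rpy',np.degrees(s['tcp_rot']).round(1),'F',s['ft_force'].round(1),'M',s['moment'].round(2),'open',round(s['opening']*95.1,1),'grip',round(s['grip_force'],1),'q',np.degrees(s['joints']).round(0))
E
python3 -c "
from h import *
plan([(350,310,292,130,95),(440,0,292,97,95),(491.5,-350.7,270,64.5,95)])"
```

```text
[[0, 0, 4.3, -32, -30.7, 0, 95], [0, 0, 4.3, -34.2, -28.2, 0, 95], [0, 0, 4.3, -36.3, -25.5, 0.1, 95], [0, 0, 4.3, -38.1, -22.7, 0, 95], [0, 0, 4.3, -39.7, -19.8, 0.1, 95], [0, 0, 4.3, -41, -16.8, 0, 95], [0, 0, 4.4, -42.2, -13.7, 0.1, 95], [0, 0, 4.7, -42.2, -18.6, 0, 95], [0, 0, 4.7, -43.6, -15.1, 0, 95], [0, 0, 4.7, -44.7, -11.5, 0, 95]]
[[0, 0, 4.7, -45.4, -7.8, 0, 95], [0, 0, 4.7, -45.9, -4, 0, 95], [0, 0, 4.7, -46.1, -0.2, 0, 95], [0, 0, 4.8, -46, 3.5, 0, 95], [0, 0, 4.1, -44.3, 1.1, 2.7, 95], [0, 0, 4.1, -44.1, 4.2, 2.8, 95], [0, 0, 4, -43.7, 7.4, 2.7, 95], [0, 0, 4.1, -43.1, 10.4, 2.8, 95], [0, 0, 4, -42.2, 13.4, 2.7, 95], [0, 0, 4.1, -41.2, 16.4, 2.8, 95]]
[[0, 0, 4, -39.9, 19.3, 2.7, 95], [0, 0, 4.1, -38.4, 22, 2.8, 95]]
end [ 491.5 -350.7  270. ] 64.5
```

>>> jog_arm --pt "0 0 4.3 -32 -30.7 0 95" --pt "0 0 4.3 -34.2 -28.2 0 95" --pt "0 0 4.3 -36.3 -25.5 0 95" --pt "0 0 4.3 -38.1 -22.7 0 95" --pt "0 0 4.3 -39.7 -19.8 0 95" --pt "0 0 4.3 -41 -16.8 0 95" --pt "0 0 4.4 -42.2 -13.7 0 95" --pt "0 0 4.7 -42.2 -18.6 0 95" --pt "0 0 4.7 -43.6 -15.1 0 95" --pt "0 0 4.7 -44.7 -11.5 0 95"

```text
t: 2.65
eef_pos: [388.9, 175.7, 292.4]
tcp_rot: [3.141, 0.0, 2.02]
ft_force: [1.6, -0.1, -0.1]
opening: 0.995
grip_force: 0.0
```

>>> jog_arm --pt "0 0 4.7 -45.4 -7.8 0 95" --pt "0 0 4.7 -45.9 -4 0 95" --pt "0 0 4.7 -46.1 0 0 95" --pt "0 0 4.8 -46 3.5 0 95" --pt "0 0 4.1 -44.3 1.1 2.7 95" --pt "0 0 4.1 -44.1 4.2 2.8 95" --pt "0 0 4 -43.7 7.4 2.7 95" --pt "0 0 4.1 -43.1 10.4 2.8 95" --pt "0 0 4 -42.2 13.4 2.7 95" --pt "0 0 4.1 -41.2 16.4 2.8 95"

```text
t: 3.9
eef_pos: [478.9, -264.5, 275.7]
tcp_rot: [3.141, -0.0, 1.264]
ft_force: [0.9, 0.3, 0.6]
opening: 0.997
grip_force: 0.0
```

```bash
cat >> h.py <<'E'
def puller(d,lo=(380,-480),hi=(690,-220),zb=4):
    "standing puller: axis from cap, yaw from fork mask, both by top camera"
    W=cloud(d);x,y,z=W[...,0],W[...,1],W[...,2];b=(x>lo[0])&(x<hi[0])&(y>lo[1])&(y<hi[1])
    m=b&(z>zb+132)&(z<zb+148);print(' cap',m.sum(),W[m].mean(0).round(1))
E
python3 - <<'E'
from h import *
st()
for n in ['top','scene']:
    d=cam(n); puller(d)
    print(spots(d))
plan([(491.5,-350.7,270,64.5,95)])
E
```

```text
t 3.9 pos [ 478.9 -264.5  275.7] rpy [180.   -0.   72.4] F [0.9 0.3 0.6] M [-0.08  0.04 -0.01] open 94.8 grip 0.0 q [-36.  23. 101.   0.  56. -18.]
 cap 0 [nan nan nan]
[([856.1, 283.2], 113.9, 349), ([683.4, -50.7], 108.4, 265), ([540.4, 89.6], 108.7, 278), ([542.3, -51.9], 108.3, 276), ([492.7, 489.6], 53.2, 538), ([367.3, 476.6], 38.6, 294)]
 cap 54 [ 492.5 -352.5  140.6]
[([423.6, 416.8], 42.6, 74), ([540.1, 438.6], 56.9, 153), ([539.4, 91.4], 111.8, 148), ([866.1, 301.9], 124.1, 202), ([539.8, -50.5], 111.6, 185), ([682.1, -49.3], 111.7, 219)]
[[0, 0, 3.9, -38.3, 18.7, 2.6, 95], [0, 0, 3.9, -36.9, 21.2, 2.6, 95]]
end [ 491.5 -350.7  270. ] 64.5h.py:56: RuntimeWarning: Mean of empty slice.
  m=b&(z>zb+132)&(z<zb+148);print(' cap',m.sum(),W[m].mean(0).round(1))
  ret = um.true_divide(
```

>>> jog_arm --pt "0 0 3.9 -38.3 18.7 2.6 95" --pt "0 0 3.9 -36.9 21.2 2.6 95" --pt "0 0 0 0 0 0 95" --pt "0 0 0 0 0 40 95" --pt "0 0 0 0 0 40 95" --pt "0 0 0 0 0 29 95" --pt "0 0 0 0 0 0 60" --pt "0 0 0 0 0 0 30" --pt "0 0 0 0 0 0 5" --pt "0 0 0 0 0 0 5"

```text
t: 5.25
eef_pos: [491.7, -347.2, 162.5]
tcp_rot: [3.14, 0.0, 1.131]
ft_force: [-1.0, 0.6, 0.3]
opening: 0.636
grip_force: 0.0
```

>>> jog_arm --pt "0 0 0 0 0 0 5" --pt "0 0 0 0 0 0 5" --pt "0 0 0 0 0 -4 5" --pt "0 0 0 0 0 -20 5" --pt "0 0 0 0 0 -40 5" --pt "0 0 0 0 0 -50 5"

```text
t: 6.0
eef_pos: [491.2, -346.9, 275.9]
tcp_rot: [-3.139, -0.001, 1.131]
ft_force: [0.7, -1.4, -2.7]
opening: 0.184
grip_force: 30.0
```

```bash
python3 - <<'E'
from h import *
st(); d=cam('scene','sc1.png')
a=d['color'][110:360,160:450,::-1]; cv2.imwrite('pics/sc1c.png',cv2.resize(a,(696,600)))
d=cam('top','t1.png')
E
```

```text
t 6.0 pos [ 491.2 -346.9  275.9] rpy [-179.9   -0.    64.8] F [ 0.7 -1.4 -2.7] M [-0.07  0.04 -0.04] open 17.5 grip 30.0 q [-42.  27.  94.   0.  59. -16.]
```

View pics/sc1c.png

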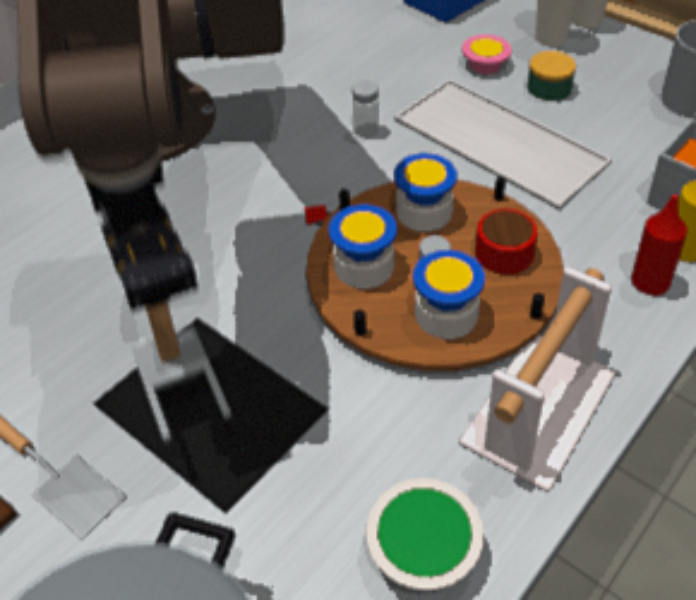

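```bash
cat >> h.py <<'E'
C=np.array([611.5,20.0]); OFF=-3.3; FRONT=183.9; ZO=157.0
def P(x,y,U,psi,hand=5,n=None):
    "waypoint for handle axis at x,y, fork underside U, tines toward psi (deg)"
    yaw=np.radians(psi+90); w=(x-OFF*np.cos(yaw),y-OFF*np.sin(yaw),U+ZO,psi+90,hand)
    return w+((n,) if n else ())
def A(phi,r,U,psi=None,n=None):
    f=np.radians(phi); return P(C[0]+r*np.cos(f),C[1]+r*np.sin(f),U,phi-180 if psi is None else psi,5,n)
E
python3 -c "
from h import *
plan([P(440,0,150,-50),P(520,270,150,-88),A(90.5,255,120),A(90.5,255,48)],vmax=55)
plan([A(p,255,48,n=1) for p in np.linspace(90.5,146.8,10)[1:]],start=A(90.5,255,48)[:4])
"
```

```text
[[0, 0, 3.5, 42.2, -27.8, -3.8, 5], [0, 0, 3.5, 40.4, -30.3, -3.8, 5], [0, 0, 3.6, 38.5, -32.7, -3.8, 5], [0, 0, 3.5, 36.4, -35, -3.8, 5], [0, 0, 3.6, 34.2, -37.2, -3.8, 5], [0, 0, 3.5, 31.8, -39.3, -3.7, 5], [0, 0, 3.6, 29.3, -41.1, -3.8, 5], [0, 0, 6.3, 39, -25.6, 0, 5], [0, 0, 6.3, 36, -29.7, 0, 5], [0, 0, 6.3, 32.5, -33.4, 0, 5]]
[[0, 0, 6.4, 28.6, -36.8, 0, 5], [0, 0, 6.3, 24.4, -39.8, 0, 5], [0, 0, 6.4, 19.8, -42.2, 0, 5], [0, 0, 0.7, 44.7, -0.9, 15, 5], [0, 0, 0.8, 44.7, -1.5, 15, 5], [0, 0, 0, 0, 0, 36, 5], [0, 0, 0, 0, 0, 36, 5]]
end [612.6 275.  205. ] 0.5
[[0, 0, -6.3, -27.8, 1.2, 0, 5], [0, 0, -6.2, -27.8, 1.1, 0, 5], [0, 0, -6.3, -27.8, 1.2, 0, 5], [0, 0, -6.2, -27.8, 1.1, 0, 5], [0, 0, -6.3, -27.8, 1.2, 0, 5], [0, 0, -6.2, -27.8, 1.1, 0, 5], [0, 0, -6.3, -27.8, 1.2, 0, 5], [0, 0, -6.2, -27.8, 1.1, 0, 5], [0, 0, -6.3, -27.8, 1.2, 0, 5]]
end [399.9 162.4 205. ] 56.8
```

>>> jog_arm --pt "0 0 3.5 42.2 -27.8 -3.8 5" --pt "0 0 3.5 40.4 -30.3 -3.8 5" --pt "0 0 3.6 38.5 -32.7 -3.8 5" --pt "0 0 3.5 36.4 -35 -3.8 5" --pt "0 0 3.6 34.2 -37.2 -3.8 5" --pt "0 0 3.5 31.8 -39.3 -3.7 5" --pt "0 0 3.6 29.3 -41.1 -3.8 5" --pt "0 0 6.3 39 -25.6 0 5" --pt "0 0 6.3 36 -29.7 0 5" --pt "0 0 6.3 32.5 -33.4 0 5"

```text
t: 7.35
eef_pos: [481.9, 138.4, 301.3]
tcp_rot: [-3.141, 0.001, 0.365]
ft_force: [1.0, -1.0, -2.8]
opening: 0.188
grip_force: 30.0
```

>>> jog_arm --pt "0 0 6.4 28.6 -36.8 0 5" --pt "0 0 6.3 24.4 -39.8 0 5" --pt "0 0 6.4 19.8 -42.2 0 5" --pt "0 0 0.7 44.7 -0.9 15 5" --pt "0 0 0.8 44.7 -1.5 15 5" --pt "0 0 0 0 0 0 5" --pt "0 0 0 0 0 0 5"

```text
t: 8.22
eef_pos: [611.1, 275.6, 271.0]
tcp_rot: [3.141, 0.002, 0.008]
ft_force: [-0.1, -1.5, -3.3]
opening: 0.186
grip_force: 30.0
```

```bash
cat >> h.py <<'E'
def fork(d,show=False):
    "fork seen in the point cloud, in puller frame from TCP: prints lateral extents"
    s=env.state();W=cloud(d);th=s['tcp_rot'][2];R=W-s['eef_pos']
    fx=R[...,0]*np.sin(th)-R[...,1]*np.cos(th); lat=R[...,0]*np.cos(th)+R[...,1]*np.sin(th); z=R[...,2]+ZO
    b=(abs(fx)<170)&(abs(lat)<75)&(abs(z-5)<14)
    for lo,hi in [(-28,-14),(15,30),(45,75),(75,100)]:
        m=b&(fx>lo)&(fx<hi)
        if m.sum()>3: l=np.sort(lat[m]);print('  x',lo,hi,'n',m.sum(),'lat',l[[0,1,-2,-1]].round(1),'z',np.median(z[m]).round(1))
    f=fx[b];print('  x range',np.sort(f)[[0,2,-3,-1]].round(1) if len(f)>4 else None)
E
python3 -c "
from h import *
st()
for n in ['top','scene']: d=cam(n,n+'2.png'); print(n); fork(d)
plan([A(90.5,255,120)])
"
```

```text
t 8.2 pos [611.1 275.6 271. ] rpy [1.8e+02 1.0e-01 5.0e-01] F [-0.1 -1.5 -3.3] M [ 0.01  0.16 -0.05] open 17.7 grip 30.0 q [ 19.  33.  84.   0.  63. 108.]
top
  x range [ -7.6  -4.5 169.5 169.7]
scene
  x range [ -4.9  -3.8 169.5 169.7]
[[0, 0, 0, 1.6, 0.7, -4.8, 5]]
end [612.6 275.1 277. ] 0.5
```

```bash
python3 - <<'E'
import cv2,numpy as np
a=cv2.imread('pics/top2.png')[90:310,130:400]; b=cv2.imread('pics/scene2.png')[90:310,220:450]
cv2.imwrite('pics/c2.png',np.hstack([cv2.resize(a,(420,342)),cv2.resize(b,(358,342))]))
E
```

```text
(no output)
```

View pics/c2.png

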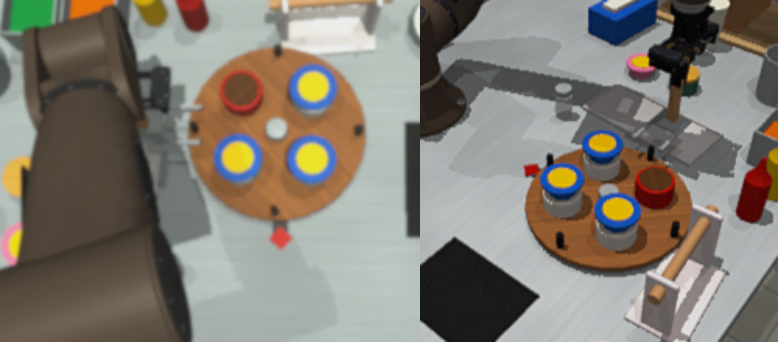

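```bash
python3 - <<'E'
from h import *
s=env.state()
for n in ['top','scene']:
    d=cam(n);W=cloud(d)
    b=(abs(W[...,0]-s['eef_pos'][0])<60)&(W[...,1]<265)&(W[...,1]>150)&(W[...,2]>72)&(W[...,2]<200)
    print(n,b.sum(),W[b][::max(1,b.sum()//12)].round(0).tolist())
    for dx in (-38.3,31.7):
        for y in (230,165):
            u,v=proj(d,(s['eef_pos'][0]+dx,y,120)); u,v=int(round(u)),int(round(v)); print(u,v,d['z_map'][v-1:v+2,u-4:u+5].round(0).tolist())
E
```

```text
top 326 [[645.0, 227.0, 91.0], [642.0, 208.0, 91.0], [641.0, 190.0, 87.0], [630.0, 247.0, 88.0], [621.0, 244.0, 87.0], [609.0, 242.0, 95.0], [602.0, 243.0, 87.0], [589.0, 260.0, 87.0], [579.0, 249.0, 93.0], [572.0, 257.0, 96.0], [576.0, 178.0, 87.0], [572.0, 199.0, 88.0], [569.0, 168.0, 92.0]]
235 178 [[1213.0, 1214.0, 1211.0, 1294.0, 1301.0, 0.0, 1307.0, 1306.0, 1309.0], [1215.0, 1214.0, 1210.0, 1294.0, 1307.0, 1303.0, 1302.0, 1310.0, 1310.0], [1213.0, 1213.0, 1212.0, 1208.0, 1211.0, 1212.0, 1208.0, 1214.0, 1211.0]]
257 179 [[1276.0, 1272.0, 1275.0, 1273.0, 1272.0, 1278.0, 1273.0, 1279.0, 1269.0], [1275.0, 1272.0, 1271.0, 1275.0, 1204.0, 1271.0, 1276.0, 1276.0, 1277.0], [1209.0, 1215.0, 1213.0, 1208.0, 1207.0, 1205.0, 1272.0, 1274.0, 1277.0]]
236 155 [[994.0, 994.0, 995.0, 991.0, 992.0, 995.0, 1000.0, 1320.0, 1318.0], [992.0, 993.0, 991.0, 995.0, 994.0, 992.0, 1003.0, 1319.0, 1317.0], [992.0, 995.0, 990.0, 994.0, 994.0, 988.0, 1000.0, 1322.0, 1318.0]]
258 156 [[1293.0, 1290.0, 1289.0, 1290.0, 1283.0, 1288.0, 1287.0, 1290.0, 1286.0], [1289.0, 1287.0, 1287.0, 1291.0, 1286.0, 1290.0, 1
[... 620 characters left out ...]
382.0]]
357 172 [[1492.0, 1490.0, 1488.0, 1491.0, 1497.0, 1488.0, 1495.0, 1482.0, 1489.0], [1485.0, 1486.0, 1483.0, 1486.0, 1487.0, 1488.0, 1484.0, 1485.0, 1487.0], [1470.0, 1487.0, 1485.0, 1483.0, 1485.0, 1483.0, 1481.0, 1487.0, 1349.0]]
384 171 [[1360.0, 1351.0, 1352.0, 1358.0, 1356.0, 1354.0, 1357.0, 1353.0, 1354.0], [1351.0, 1348.0, 1356.0, 1344.0, 1348.0, 1351.0, 1353.0, 1353.0, 1354.0], [1345.0, 1348.0, 1350.0, 1351.0, 1351.0, 1350.0, 1348.0, 1353.0, 1349.0]]
374 180 [[1451.0, 1451.0, 1457.0, 1458.0, 1457.0, 1457.0, 1457.0, 1451.0, 1456.0], [1451.0, 1459.0, 1448.0, 1451.0, 1449.0, 1450.0, 1449.0, 1456.0, 1317.0], [1447.0, 1446.0, 1442.0, 1454.0, 1448.0, 1449.0, 1443.0, 1311.0, 1311.0]]
```

```bash
python3 - <<'E'
from h import *
d=cam('top')
for px in [(190,150),(237.5,153.5),(226,259),(177.5,255)]: print(ray(d,*px,9)[:2].round(1))
import h; h.ZO=188
plan([P(500,330,80,-45),P(480,328,50,2),P(480,328,12,2)])
E
```

```text
[687.8 403.7]
[679.9 248.7]
[341.  263.9]
[349.4 415. ]
[[0, 0, -8.9, -21.7, -11.5, 0.9, 5], [0, 0, -8.9, -19.6, -14.7, 1, 5], [0, 0, -8.9, -17.1, -17.6, 0.9, 5], [0, 0, -8.9, -14.2, -20, 1, 5], [0, 0, -8.9, -11, -22, 0.9, 5], [0, 0, -9.4, -3.3, -3, 6, 5], [0, 0, -9.4, -2.8, -3.5, 6, 5], [0, 0, -9.4, -2.2, -3.9, 6, 5], [0, 0, -9.4, -1.5, -4.3, 6, 5], [0, 0, -9.4, -0.7, -4.4, 6, 5]]
[[0, 0, 0, 0, 0, 38, 5]]
end [479.9 331.3 200. ] 92.0
```

>>> jog_arm --pt "0 0 -8.9 -21.7 -11.5 0.9 5" --pt "0 0 -8.9 -19.6 -14.7 1 5" --pt "0 0 -8.9 -17.1 -17.6 0.9 5" --pt "0 0 -8.9 -14.2 -20 1 5" --pt "0 0 -8.9 -11 -22 0.9 5" --pt "0 0 -8.6 -3.3 -3 6 5" --pt "0 0 -8.6 -2.8 -3.5 6 5" --pt "0 0 -8.6 -2.2 -3.9 6 5" --pt "0 0 -8.6 -1.5 -4.3 6 5" --pt "0 0 -8.6 6 -4.4 6 5"

```text
t: 9.72
eef_pos: [481.2, 338.4, 237.8]
tcp_rot: [3.141, -0.0, 1.54]
ft_force: [0.7, -1.0, -2.4]
opening: 0.186
grip_force: 30.0
```

>>> jog_arm --pt "0 0 0 0 0 20 5" --pt "0 0 0 0 0 10 5" --pt "0 0 0 0 0 4 5" --pt "0 0 0 0 0 3 5" --pt "0 0 0 0 0 2 5" --pt "0 0 0 0 0 0 5"

```text
t: 10.48
eef_pos: [481.7, 338.5, 198.5]
tcp_rot: [3.141, -0.0, 1.536]
ft_force: [-0.1, 0.7, -3.6]
opening: 0.185
grip_force: 30.0
```

```bash
python3 -c "
from h import *
import h; h.ZO=188
st(); print(env.state()['eef_pos'][2]-188); d=cam('scene');fork(d)
"
```

```text
t 10.5 pos [481.7 338.5 198.5] rpy [180.  -0.  88.] F [-0.1  0.7 -3.6] M [-0.08  0.11  0.02] open 17.6 grip 30.0 q [ 29.  31. 100.   0.  48.  31.]
10.492158460911867
  x -28 -14 n 52 lat [-68.9 -63.2  69.5  71.2] z 2.7
  x 15 30 n 85 lat [-73.8 -73.   69.9  73. ] z 4.2
  x 45 75 n 168 lat [-73.3 -72.6  69.6  70.4] z -2.1
  x 75 100 n 151 lat [-71.3 -69.5  70.7  74.4] z -2.4
  x range [-169.9 -169.1  169.4  169.8]
```

>>> jog_arm --pt "0 0 0 0 0 3 5" --pt "0 0 0 0 0 2 5" --pt "0 0 0 0 0 0 5"

```text
t: 10.9
eef_pos: [481.6, 338.5, 193.1]
tcp_rot: [-3.141, 0.0, 1.536]
ft_force: [-0.3, -0.3, -1.9]
opening: 0.186
grip_force: 30.0
```

>>> jog_arm --pt "0 0 0 0 0 1 5" --pt "0 0 0 0 0 0 5"

```text
t: 11.15
eef_pos: [481.6, 338.5, 192.3]
tcp_rot: [-3.142, -0.0, 1.536]
ft_force: [-1.2, -0.7, -2.7]
opening: 0.191
grip_force: 30.0
```

>>> jog_arm --pt "0 0 0 0 0 1 5" --pt "0 0 0 0 0 0 5"

```text
t: 11.4
eef_pos: [481.7, 338.5, 191.4]
tcp_rot: [3.141, -0.0, 1.536]
ft_force: [0.1, -0.1, -2.0]
opening: 0.188
grip_force: 30.0
```

>>> jog_arm --pt "0 0 0 0 0 1 5" --pt "0 0 0 0 0 0 5"

```text
t: 11.65
eef_pos: [481.7, 338.5, 191.3]
tcp_rot: [3.141, -0.0, 1.536]
ft_force: [-3.1, -2.2, 8.3]
opening: 0.188
grip_force: 30.0
```

>>> jog_arm --pt "0 0 0 0 0 1 5" --pt "0 0 0 0 0 0 5"

```text
t: 11.9
eef_pos: [481.6, 338.4, 191.3]
tcp_rot: [3.14, -0.001, 1.536]
ft_force: [-5.4, -5.3, 18.0]
opening: 0.188
grip_force: 30.0
```

>>> jog_arm --pt "0 0 0 0 0 1 5" --pt "0 0 0 0 0 0 5"

```text
t: 12.15
eef_pos: [481.6, 338.3, 191.3]
tcp_rot: [3.14, -0.001, 1.536]
ft_force: [-8.1, -8.2, 29.6]
opening: 0.189
grip_force: 30.0
```

>>> jog_arm --pt "0 0 0 0 0 -2 40" --pt "0 0 0 0 0 0 40" --pt "0 0 0 0 0 0 40" --pt "0 0 0 -3 0 9 40" --pt "0 0 0 0 0 10 40" --pt "0 0 0 0 0 9.5 40" --pt "0 0 0 0 0 0 5" --pt "0 0 0 0 0 0 5" --pt "0 0 0 0 0 0 5" --pt "0 0 0 0 0 0 5"

```text
t: 13.4
eef_pos: [481.6, 335.6, 162.1]
tcp_rot: [3.141, -0.0, 1.536]
ft_force: [0.1, 0.4, -0.4]
opening: 0.191
grip_force: 30.0
```

```bash
python3 -c "
from h import *
st()
for n in ['top','scene']: d=cam(n,n+'3.png');fork(d)
"
```

```text
t 13.4 pos [481.6 335.6 162.1] rpy [180.  -0.  88.] F [ 0.1  0.4 -0.4] M [-0.03  0.05  0.01] open 18.2 grip 30.0 q [ 28.  34. 102.   0.  44.  30.]
  x -28 -14 n 129 lat [-74.8 -74.2  16.2  17.5] z 2.7
  x 15 30 n 129 lat [-75.  -74.9  10.9  12.1] z 1.9
  x 45 75 n 253 lat [-74.9 -74.5  18.6  20.8] z -1.2
  x 75 100 n 227 lat [-74.4 -74.1  30.2  30.4] z -0.9
  x range [-169.9 -169.6  169.7  169.9]
  x -28 -14 n 61 lat [-74.2 -74.2  72.   73.2] z 5.8
  x 15 30 n 91 lat [-74.6 -73.   72.2  74.9] z 5.8
  x 45 75 n 175 lat [-73.1 -72.8  70.6  74.9] z 3.0
  x 75 100 n 149 lat [-74.9 -74.8  74.   74.1] z 2.4
  x range [-169.9 -169.5  169.4  169.7]
```

```bash
sed -i 's/OFF=-3.3/OFF=-0.3/; s/ZO=157.0/ZO=158.0/' h.py; python3 -c "
from h import *
plan([P(481.6,335.6,90,-2),A(90.5,260,100)])
"
```

```text
[[0, 0, 0, 0.2, 0, -42.9, 5], [0, 0, 0, 0.1, 0, -43, 5], [0, 0, 9.7, -5.7, 14.4, -1.1, 5], [0, 0, 9.7, -3.2, 15.2, -1.1, 5], [0, 0, 9.7, -0.6, 15.5, -1.1, 5], [0, 0, 9.7, 2, 15.4, -1.1, 5], [0, 0, 9.7, 4.6, 14.8, -1.1, 5], [0, 0, 9.7, 7, 13.8, -1.1, 5], [0, 0, 9.8, 9.3, 12.5, -1.1, 5], [0, 0, 9.7, 11.2, 10.7, -1.1, 5]]
[[0, 0, 9.8, 12.9, 8.6, -1.2, 5]]
end [609.5 280.  258. ] 0.5
```

>>> jog_arm --pt "0 0 0 0 0 -10 5" --pt "0 0 0 0 0 -36 5" --pt "0 0 0 0 0 -40 5" --pt "0 0 9.7 -5.7 14.4 -1.1 5" --pt "0 0 9.7 -3.2 15.2 -1.1 5" --pt "0 0 9.7 -0.6 15.5 -1.1 5" --pt "0 0 9.7 2 15.4 -1.1 5" --pt "0 0 9.7 4.6 14.8 -1.1 5" --pt "0 0 9.7 7 13.8 -1.1 5" --pt "0 0 9.8 9.3 12.5 -1.1 5"

```text
t: 14.75
eef_pos: [581.3, 291.7, 256.0]
tcp_rot: [-3.142, 0.0, 0.343]
ft_force: [0.8, 0.6, -2.8]
opening: 0.188
grip_force: 30.0
```

>>> jog_arm --pt "0 0 9.7 11.2 10.7 -1.1 5" --pt "0 0 9.8 12.9 8.6 -1.2 5" --pt "0 0 0 0 0 0 5" --pt "0 0 0 0 0 0 5"

```text
t: 15.25
eef_pos: [608.9, 279.8, 257.9]
tcp_rot: [-3.142, 0.001, 0.012]
ft_force: [0.2, -0.3, -2.3]
opening: 0.191
grip_force: 30.0
```

```bash
python3 -c "
from h import *
st()
for n in ['top','scene']: d=cam(n,n+'3.png');fork(d)
plan([A(90.5,255,100),A(90.5,255,48)])
"
```

```text
t 15.2 pos [608.9 279.8 257.9] rpy [-180.     0.     0.7] F [ 0.2 -0.3 -2.3] M [-0.03  0.19  0.05] open 18.1 grip 30.0 q [ 19.  34.  85.   0.  62. 108.]
  x 15 30 n 92 lat [-39.2 -39.   15.4  15.8] z 5.1
  x 45 75 n 55 lat [-39.5 -39.4  38.6  38.8] z 5.3
  x 75 100 n 49 lat [-39.6 -39.   38.4  38.8] z 5.6
  x range [ -7.4  -6.3 169.7 170. ]
  x -28 -14 n 33 lat [-40.5 -40.   37.3  37.8] z 8.6
  x 15 30 n 57 lat [-41.3 -38.9  36.8  37.8] z 8.7
  x 45 75 n 33 lat [-40.7 -40.4  36.8  37.6] z 7.4
  x 75 100 n 31 lat [-41.5 -41.2  37.7  38.6] z 8.3
  x range [-31.1 -28.4 169.6 169.7]
[[0, 0, 0.2, 0.7, 5, 0, 5], [0, 0, 0, 0, 0, 26, 5], [0, 0, 0, 0, 0, 26, 5]]
end [609.6 274.9 206. ] 0.5
```

>>> jog_arm --pt "0 0 0.2 0.7 5 0 5" --pt "0 0 0 0 0 26 5" --pt "0 0 0 0 0 26 5" --pt "0 0 0 0 0 0 5"

```text
t: 15.85
eef_pos: [609.5, 274.3, 204.2]
tcp_rot: [3.141, 0.003, 0.006]
ft_force: [1.3, 0.1, -2.6]
opening: 0.188
grip_force: 30.0
```

>>> jog_arm --pt "0 0 -5 -22 1 0 5" --pt "0 0 -6.3 -27.8 1.2 0 5" --pt "0 0 -6.2 -27.8 1.1 0 5" --pt "0 0 -6.3 -27.8 1.2 0 5" --pt "0 0 -6.2 -27.8 1.1 0 5" --pt "0 0 -6.3 -27.8 1.2 0 5" --pt "0 0 -6.2 -27.8 1.1 0 5" --pt "0 0 -5 -22 1 0 5" --pt "0 0 0 0 0 0 5"

```text
t: 16.98
eef_pos: [422.0, 192.6, 207.2]
tcp_rot: [3.141, -0.001, 0.833]
ft_force: [0.4, 0.2, -3.1]
opening: 0.187
grip_force: 30.0
```

```bash
cat >> h.py <<'E'
def ang(d):
    "lid angles about C"
    for p,z,n in spots(d):
        v=np.array(p)-C
        if 80<np.hypot(*v)<125: print('  lid',p,'ang',round(np.degrees(np.arctan2(v[1],v[0]))%360,1),'r',round(np.hypot(*v),1),'to front',round((FRONT-np.degrees(np.arctan2(v[1],v[0]))+180)%360-180,1),n)
E
python3 -c "
from h import *
st()
for n in ['top','scene']: d=cam(n,n+'4.png');ang(d)
plan([A(p,255,48,n=1) for p in np.linspace(140,146.8,3)[1:]])
"
```

```text
t 17.0 pos [422.  192.6 207.2] rpy [ 1.80e+02 -1.00e-01  4.77e+01] F [ 0.4  0.2 -3.1] M [-0.13  0.14 -0.02] open 17.8 grip 30.0 q [ 16.  22. 117.   0.  41.  59.]
  lid [712.0, 13.8] ang 356.5 r 100.7 to front -172.6 259
  lid [605.6, -79.8] ang 266.6 r 100.0 to front -82.7 270
  lid [512.6, 25.3] ang 176.9 r 99.0 to front 7.0 285
  lid [510.4, 26.8] ang 176.2 r 101.3 to front 7.7 157
  lid [710.3, 14.9] ang 357.0 r 98.9 to front -173.1 208
  lid [603.4, -78.3] ang 265.3 r 98.6 to front -81.4 203
[[0, 0, -5.7, -26.4, 2.3, 0.8, 5], [0, 0, -3.4, -15.1, 0.4, 0, 5]]
end [398.3 159.9 206. ] 56.8
```

>>> jog_arm --pt "0 0 -3 -13 1.2 0.5 5" --pt "0 0 -2.5 -12.5 1.2 0.3 5" --pt "0 0 -2 -8 0.5 0 5" --pt "0 0 -0.5 -4 0 0 5" --pt "0 0 0 0 0 0 5"

```text
t: 17.7
eef_pos: [401.0, 162.3, 205.1]
tcp_rot: [3.141, -0.0, 0.973]
ft_force: [0.6, -0.3, -2.6]
opening: 0.186
grip_force: 30.0
```

```bash
python3 -c "
from h import *
st()
for n in ['top','scene']: d=cam(n,n+'4.png');ang(d)
s=env.state()['eef_pos'][:2]-C;print(np.degrees(np.arctan2(s[1],s[0])),np.hypot(*s))
"
```

```text
t 17.7 pos [401.  162.3 205.1] rpy [180.   -0.   55.7] F [ 0.6 -0.3 -2.6] M [-0.12  0.17 -0.05] open 17.7 grip 30.0 q [ 13.  20. 121.   0.  39.  48.]
  lid [712.0, 25.1] ang 2.9 r 100.6 to front -179.0 263
  lid [616.7, -79.8] ang 273.0 r 99.9 to front -89.1 269
  lid [512.6, 13.5] ang 183.8 r 99.1 to front 0.1 286
  lid [510.1, 15.1] ang 182.8 r 101.5 to front 1.1 165
  lid [710.1, 26.8] ang 3.9 r 98.8 to front 180.0 201
  lid [614.6, -78.4] ang 271.8 r 98.4 to front -87.9 206
145.9518199238482 254.15907348191575
```

```bash
sed -i 's/OFF=-0.3/OFF=-0.5/' h.py; cat >> h.py <<'E'
PS=FRONT-90-180  # tangential tine direction at the front
LID=np.array([511.7,13.7])
def F(back,U,n=None,lat=0):
    "handle with lid axis at +back along the tines; lat shifts along tool x"
    a=np.radians(PS); q=LID-back*np.array([np.cos(a),np.sin(a)])+lat*np.array([-np.sin(a),np.cos(a)])
    return P(q[0],q[1],U,PS,5,n)
def rel(d,zlid=108.):
    "lid axis in the fork frame, from one camera"
    fork(d); s=env.state(); th=s['tcp_rot'][2]
    for p,z,n in spots(d,zlid):
        v=np.array(p)-s['eef_pos'][:2]
        if np.hypot(*v)<220: print('  lid fx',round(v[0]*np.sin(th)-v[1]*np.cos(th),1),'lat',round(v[0]*np.cos(th)+v[1]*np.sin(th),1),n)
E
python3 -c "
from h import *
plan([P(401,162,100,-34.3),F(172,100),F(172,79)])
"
```

```text
[[0, 0, 0, 0.2, 0.1, -26.5, 5], [0, 0, 0, 0.1, 0.1, -26.4, 5], [0, 0, 8.6, 12.5, 11.5, 0, 5], [0, 0, 8.6, 14, 9.5, 0, 5], [0, 0, 8.7, 15.3, 7.3, 0, 5], [0, 0, 8.6, 16.3, 4.9, 0, 5], [0, 0, 8.7, 16.8, 2.5, 0, 5], [0, 0, 8.6, 17, -0.1, 0, 5], [0, 0, 0, 0, 0, 21, 5]]
end [500.5 185.3 237. ] 3.9
```

>>> jog_arm --pt "0 0 0 0 0 -26.5 5" --pt "0 0 0 0 0 -26.5 5" --pt "0 0 8.6 12.5 11.5 0 5" --pt "0 0 8.6 14 9.5 0 5" --pt "0 0 8.7 15.3 7.3 0 5" --pt "0 0 8.6 16.3 4.9 0 5" --pt "0 0 8.7 16.8 2.5 0 5" --pt "0 0 8.6 17 0 0 5" --pt "0 0 0 0 0 21 5" --pt "0 0 0 0 0 0 5"

```text
t: 19.05
eef_pos: [499.5, 185.0, 235.8]
tcp_rot: [3.141, 0.003, 0.069]
ft_force: [0.9, 0.7, -2.3]
opening: 0.191
grip_force: 30.0
```

```bash
python3 -c "
from h import *
st()
for n in ['top','scene']: d=cam(n,n+'5.png');print(n);rel(d)
plan([F(66,79,n=5)])
"
```

```text
t 19.1 pos [499.5 185.  235.8] rpy [180.    0.2   4. ] F [ 0.9  0.7 -2.3] M [-0.03  0.2   0.04] open 18.2 grip 30.0 q [ 13.  25. 106.   0.  50.  99.]
top
  x 15 30 n 27 lat [-39.3 -36.1  38.4  38.6] z 5.4
  x 45 75 n 47 lat [-39.1 -38.5  67.6  71.9] z 2.9
  x 75 100 n 85 lat [-39.7 -39.6  73.3  73.7] z 3.5
  x range [ 25.6  26.2 110.1 110.4]
  lid fx 172.3 lat 0.7 287
scene
  x -28 -14 n 32 lat [-41.7 -37.4  38.   38.1] z 8.1
  x 15 30 n 55 lat [-39.4 -38.3  38.4  39.2] z 8.2
  x 45 75 n 60 lat [-40.4 -39.   73.6  74.1] z 6.6
  x 75 100 n 45 lat [-41.5 -41.4  74.5  74.5] z 6.5
  x range [-30.7 -29.6 167.6 168.7]
  lid fx 171.4 lat -1.4 161
[[0, 0, 0, 0.1, 21.2, 0.1, 5], [0, 0, 0, 0.1, 21.1, 0, 5], [0, 0, 0, 0.1, 21.2, 0.1, 5], [0, 0, 0, 0.1, 21.1, 0, 5], [0, 0, 0.1, 0.1, 21.2, 0.1, 5]]
end [507.7  79.6 237. ] 3.9
```

>>> jog_arm --pt "0 0 0 0.3 21.2 0 5" --pt "0 0 0 0.2 21.1 0 5" --pt "0 0 0 0.1 15 0 5" --pt "0 0 0 0 15 0 5" --pt "0 0 0 0 15 0 5" --pt "0 0 0 0 10 0 5" --pt "0 0 0 0 8 0 5" --pt "0 0 0 0 0 0 5"

```text
t: 20.15
eef_pos: [507.8, 79.5, 237.0]
tcp_rot: [-3.141, 0.0, 0.069]
ft_force: [0.9, -0.5, -2.9]
opening: 0.189
grip_force: 30.0
```

```bash
python3 -c "
from h import *
st()
for n in ['top','scene']: d=cam(n,n+'6.png');print(n);rel(d);ang(d)
"
```

```text
t 20.1 pos [507.8  79.5 237. ] rpy [-180.    0.    4.] F [ 0.9 -0.5 -2.9] M [-0.03  0.16  0.02] open 18.0 grip 30.0 q [  2.  23. 108.   0.  48.  88.]
top
  x 75 100 n 8 lat [-38.7 -38.4 -33.6 -31.2] z 5.2
  x range [ 85.4  91.5 109.7 159.9]
  lid fx 67.9 lat 199.8 259
  lid fx 166.9 lat 98.6 266
  lid fx 70.1 lat -15.3 94
  lid [711.8, 26.0] ang 3.4 r 100.5 to front -179.5 259
  lid [617.7, -79.8] ang 273.6 r 100.0 to front -89.7 266
  lid [497.4, 8.9] ang 185.6 r 114.6 to front -1.7 94
scene
  x -28 -14 n 43 lat [-39.1 -37.9  73.9  74.2] z 8.4
  x 15 30 n 15 lat [20.3 23.8 37.6 38.4] z 8.7
  x 45 75 n 26 lat [31.6 34.  39.  39.4] z 3.5
  x 75 100 n 89 lat [-37.7 -37.2  38.4  40.2] z -1.7
  x range [-61.7 -55.4 111.2 113.3]
  lid fx 66.2 lat -2.6 153
  lid fx 66.3 lat 198.2 200
  lid fx 165.2 lat 96.3 210
  lid [509.8, 13.8] ang 183.5 r 101.9 to front 0.4 153
  lid [710.1, 27.7] ang 4.5 r 98.9 to front 179.4 200
  lid [615.3, -78.1] ang 272.2 r 98.2 to front -88.3 210
```

>>> jog_arm --pt "0 0 0 0 0 -8 5" --pt "0 0 0 0 0 -5 5" --pt "0 0 0 0 0 -4 5" --pt "0 0 0 0 0 -4 5" --pt "0 0 0 0 0 -4 5" --pt "0 0 0 0 0 -5 5" --pt "0 0 0 0 0 -5 5" --pt "0 0 0 0 0 -5 5" --pt "0 0 0 0 0 -5 5" --pt "0 0 0 0 0 -5 5"

```text
t: 21.5
eef_pos: [507.8, 79.9, 287.4]
tcp_rot: [-3.142, -0.0, 0.07]
ft_force: [0.9, 0.1, -3.5]
opening: 0.19
grip_force: 30.0
```

>>> jog_arm --pt "0 0 0 0 0 -8 5" --pt "0 0 0 0 0 -10 5" --pt "0 0 0 0 0 -10 5" --pt "0 0 0 0 0 -5 5" --pt "0 0 0 0 0 0 5"

```text
t: 22.12
eef_pos: [507.8, 79.9, 320.4]
tcp_rot: [-3.142, -0.001, 0.07]
ft_force: [-0.4, -0.1, -2.7]
opening: 0.188
grip_force: 30.0
```

```bash
python3 -c "
from h import *
st()
for n in ['top','scene']: d=cam(n,n+'7.png');print(n);print(spots(d))
a=d['color'][90:310,200:450,::-1]; cv2.imwrite('pics/c7.png',cv2.resize(a,(625,550)))
d=cam('scene');rel(d,170)
"
```

```text
t 22.1 pos [507.8  79.9 320.4] rpy [-180.   -0.    4.] F [-0.4 -0.1 -2.7] M [ 0.06  0.19 -0.01] open 17.9 grip 30.0 q [  2.  17. 103.   0.  60.  88.]
top
[([867.3, 288.9], 118.9, 255), ([711.7, 26.0], 108.2, 262), ([617.7, -79.7], 108.3, 267), ([492.8, 489.7], 53.4, 536), ([511.9, 10.5], 177.0, 138), ([367.4, 476.7], 38.4, 292)]
scene
[([423.7, 417.1], 42.8, 75), ([540.5, 439.5], 57.0, 151), ([455.9, 76.4], 179.8, 155), ([866.2, 301.9], 124.7, 201), ([710.1, 27.7], 112.0, 200), ([615.3, -78.1], 112.3, 210)]
  x -28 -14 n 35 lat [-41.3 -38.   37.7  39.9] z 8.8
  x 15 30 n 42 lat [-41.5 -40.9  37.6  38.4] z 10.5
  x 45 75 n 147 lat [-45.2 -44.8  44.7  45.1] z 17.0
  x 75 100 n 138 lat [-41.8 -40.4  44.5  44.6] z 16.6
  x range [-31.2 -30.6 113.  114.3]
  lid fx 60.9 lat -7.8 156
```

View pics/c7.png

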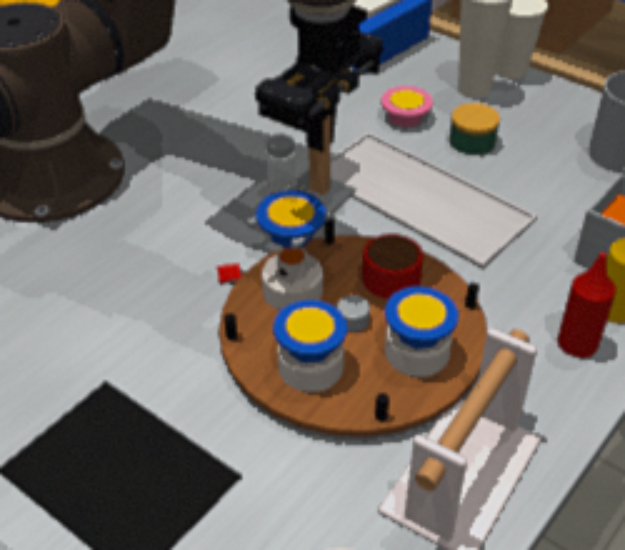

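```bash
cat >> h.py <<'E'
TR=np.array([514.5,332.8]); TY=-2.2
def T(k,U,back=66,n=None):
    a=np.radians(TY);q=TR+(k-back)*np.array([np.cos(a),np.sin(a)]); return P(q[0],q[1],U,TY,5,n)
E
python3 -c "
from h import *
plan([P(500,220,140,-50),T(100,90),T(100,45)],vmax=35,wmax=8)
"
```

```text
[[0, 0, -7.2, 0.5, -28.1, 4.3, 5], [0, 0, -7.2, 4, -27.8, 4.4, 5], [0, 0, -7.2, 7.5, -27.1, 4.3, 5], [0, 0, -7.2, 10.8, -26, 4.4, 5], [0, 0, -7.2, 14, -24.4, 4.3, 5], [0, 0, -8, 18.1, -9.1, 8.3, 5], [0, 0, -8, 19.2, -6.5, 8.3, 5], [0, 0, -8, 19.9, -3.8, 8.4, 5], [0, 0, -7.9, 20.2, -0.9, 8.3, 5], [0, 0, -8, 20.2, 1.8, 8.4, 5]]
[[0, 0, -7.9, 19.8, 4.7, 8.3, 5], [0, 0, 0, 0, 0, 22.5, 5], [0, 0, 0, 0, 0, 22.5, 5]]
end [548.5 332.  203. ] 87.8
```

>>> jog_arm --pt "0 0 -7.2 0.5 -28.1 4.3 5" --pt "0 0 -7.2 4 -27.8 4.4 5" --pt "0 0 -7.2 7.5 -27.1 4.3 5" --pt "0 0 -7.2 10.8 -26 4.4 5" --pt "0 0 -7.2 14 -24.4 4.3 5" --pt "0 0 -8 18.1 -9.1 8.3 5" --pt "0 0 -8 19.2 -6.5 8.3 5" --pt "0 0 -8 19.9 -3.8 8.4 5" --pt "0 0 -7.9 20.2 0 8.3 5" --pt "0 0 -8 20.2 1.8 8.4 5"

```text
t: 23.52
eef_pos: [541.6, 313.5, 255.8]
tcp_rot: [-3.141, 0.001, 1.399]
ft_force: [1.3, -0.5, -3.3]
opening: 0.189
grip_force: 30.0
```

>>> jog_arm --pt "0 0 -7.9 19.8 3.8 8.3 5" --pt "0 0 0 0 0 22.5 5" --pt "0 0 0 0 0 12 5" --pt "0 0 0 0 0 0 5"

```text
t: 24.02
eef_pos: [548.3, 331.5, 212.9]
tcp_rot: [-3.14, 0.001, 1.532]
ft_force: [0.4, -0.9, -3.0]
opening: 0.191
grip_force: 30.0
```

```bash
python3 -c "
from h import *
st()
for n in ['top','scene']: d=cam(n,n+'8.png');print(n);rel(d,70)
"
```

```text
t 24.0 pos [548.3 331.5 212.9] rpy [-1.799e+02  1.000e-01  8.780e+01] F [ 0.4 -0.9 -3. ] M [-0.09  0.14 -0.07] open 18.1 grip 30.0 q [25. 34. 92.  0. 54. 27.]
top
  x -28 -14 n 92 lat [-39.8 -39.7  18.5  19.2] z 4.4
  x 15 30 n 79 lat [-40.  -39.6   8.6  11.9] z 4.1
  x 45 75 n 172 lat [-45.4 -44.9  11.6  15.1] z 12.5
  x 75 100 n 161 lat [-43.3 -42.6  30.5  30.7] z 12.3
  x range [-30.1 -29.9 114.1 114.2]
  lid fx 70.6 lat -5.9 194
scene
  x -28 -14 n 32 lat [-42.8 -41.5   5.4   8. ] z 7.8
  x 15 30 n 45 lat [-43.1 -42.4  29.8  38.2] z 9.4
  x 45 75 n 111 lat [-49.3 -47.8  43.8  45.9] z 16.4
  x 75 100 n 103 lat [-45.7 -45.6  42.5  44.4] z 16.1
  x range [-32.5 -30.6 114.1 115.5]
  lid fx -160.9 lat 129.1 74
  lid fx -36.0 lat 153.2 100
  lid fx 67.4 lat 2.6 111
```

>>> jog_arm --pt "0 0 0 0 0 15 5" --pt "0 0 0 0 0 8 5" --pt "0 0 0 0 0 4 5" --pt "0 0 0 0 0 4 5" --pt "0 0 0 0 0 4 5" --pt "0 0 0 0 0 2 5" --pt "0 0 0 0 0 0 5"

```text
t: 25.0
eef_pos: [548.6, 331.8, 176.8]
tcp_rot: [3.142, -0.0, 1.532]
ft_force: [0.5, 0.2, -1.9]
opening: 0.187
grip_force: 30.0
```

```bash
python3 -c "
from h import *
st()
for n in ['top','scene']: d=cam(n,n+'8.png');print(n,[s for s in spots(d,42) if s[1]<60 and s[0][0]>560])
"
```

```text
t 25.0 pos [548.6 331.8 176.8] rpy [180.   -0.   87.8] F [ 0.5  0.2 -1.9] M [-0.04  0.03 -0.01] open 17.8 grip 30.0 q [25. 37. 93.  0. 50. 27.]
top [([619.3, 322.1], 42.3, 168)]
scene [([616.7, 332.4], 46.2, 108)]
```

>>> jog_arm --pt "0 0 0 0 -8 0 5" --pt "0 0 0 0 -15 0 5" --pt "0 0 0 0 -20 0 5" --pt "0 0 0 0 -25 0 5" --pt "0 0 0 0 -28 0 5" --pt "0 0 0 0 -4 0 5" --pt "0 0 0 0 0 -30 5" --pt "0 0 0 0 0 -45 5" --pt "0 0 0 0 0 0 5"

```text
t: 26.22
eef_pos: [449.4, 336.2, 254.8]
tcp_rot: [3.136, -0.003, 1.532]
ft_force: [-0.5, -0.5, -3.0]
opening: 0.187
grip_force: 30.0
```

```bash
python3 -c "
from h import *
st()
for n in ['top','scene']:
  d=cam(n,n+'9.png');print(n,[s for s in spots(d,42) if s[1]<60 and s[0][0]>560]);ang(d);fork(d)
plan([A(150,300,90,-70),A(139.7,255,80),A(139.7,255,48)])
print('arc');plan([A(p,255,48,n=1) for p in np.linspace(139.7,41.5,12)[1:]],start=A(139.7,255,48)[:4])
"
```

```text
t 26.2 pos [449.4 336.2 254.8] rpy [179.7  -0.2  87.8] F [-0.5 -0.5 -3. ] M [-0.12  0.11  0.06] open 17.8 grip 30.0 q [ 30.  25. 101.   0.  53.  32.]
top [([618.0, 329.3], 42.4, 242)]
  lid [711.8, 25.9] ang 3.4 r 100.5 to front -179.5 260
  lid [617.7, -79.8] ang 273.6 r 100.0 to front -89.7 266
  x -28 -14 n 77 lat [-38.7 -38.    6.1   6.4] z 7.0
  x 15 30 n 91 lat [-39.1 -38.7  12.4  13.8] z 7.8
  x 45 75 n 36 lat [-39.5 -39.3  34.7  35.1] z 7.1
  x 75 100 n 35 lat [-39.1 -38.6  35.7  35.8] z 7.6
  x range [-27.8 -27.7 110.2 111.9]
scene [([617.2, 331.3], 46.0, 115)]
  lid [710.1, 27.7] ang 4.5 r 98.9 to front 179.4 200
  lid [615.3, -78.1] ang 272.2 r 98.2 to front -88.3 210
  x -28 -14 n 29 lat [-42.5 -41.5  10.6  12.2] z 9.9
  x 15 30 n 48 lat [-41.3 -40.9  36.7  39.4] z 10.3
  x 45 75 n 32 lat [-42.7 -42.2  40.   40.3] z 9.3
  x 75 100 n 32 lat [-40.6 -40.5  38.7  39.6] z 9.1
  x range [-31.  -28.3 110.4 111.4]
[[0, 0, 9.7, -24.1, -12.8, 0.5, 5], [0, 0, 9.7, -26, -8.6, 0.5, 5], [0, 0, 9.7, -27, -4.1, 0.5, 5], [0, 0, 9.7, -27.3, 0.5, 0.5, 5], [0, 0, 9.7, -26.9, 5.1, 0.5, 5], [0, 0, 9.6, -25.6, 9.6, 0.5, 5], [0, 0, 9.7, -23.6, 13.7, 0.6, 5], [0, 0, -9.9, 22.1, 2.7, 3.3, 5], [0, 0, -9.9, 21.4, 6.5, 3.3, 5], [0, 0, -9.9, 19.9, 10, 3.4, 5]]
[[0, 0, 0, 0, 0, 32, 5]]
end [417.3 185.3 206. ] 49.7
arc
[[0, 0, 8.9, 39.6, 3.2, 0, 5], [0, 0, 9, 39.5, 3.2, 0, 5], [0, 0, 8.9, 39.6, 3.1, 0, 5], [0, 0, 8.9, 39.5, 3.1, 0, 5], [0, 0, 8.9, 39.6, 3.2, 0, 5], [0, 0, 9, 39.6, 3.2, 0, 5], [0, 0, 8.9, 39.6, 3.1, 0, 5], [0, 0, 8.9, 39.5, 3.2, 0, 5], [0, 0, 8.9, 39.6, 3.2, 0, 5], [0, 0, 9, 39.6, 3.2, 0, 5]]
[[0, 0, 8.9, 39.5, 3.1, 0, 5]]
end [802.8 188.6 206. ] -48.5
```

```bash
python3 -c "
from h import *
plan([A(139,255,88),A(139,255,54)])
print('arc');plan([A(p,255,54,n=1) for p in np.linspace(139,58,11)[1:]],start=A(139,255,54)[:4])
"
```

```text
[[0, 0, 9.7, -37.2, -5.8, 1.4, 5], [0, 0, 9.7, -37.7, 0.5, 1.4, 5], [0, 0, 9.7, -37, 6.9, 1.4, 5], [0, 0, 9.7, -35.4, 13, 1.4, 5], [0, 0, 0, 0, 0, 34, 5]]
end [419.4 187.6 212. ] 49.0
arc
[[0, 0, 8.1, 35.9, 2.6, 0, 5], [0, 0, 8.1, 36, 2.6, 0, 5], [0, 0, 8.1, 35.9, 2.6, 0, 5], [0, 0, 8.1, 35.9, 2.7, 0, 5], [0, 0, 8.1, 35.9, 2.6, 0, 5], [0, 0, 8.1, 36, 2.6, 0, 5], [0, 0, 8.1, 35.9, 2.6, 0, 5], [0, 0, 8.1, 35.9, 2.6, 0, 5], [0, 0, 8.1, 35.9, 2.6, 0, 5], [0, 0, 8.1, 36, 2.6, 0, 5]]
end [747.1 236.  212. ] -32.0
```

>>> jog_arm --pt "0 0 9.7 -37.2 -5.8 1.4 5" --pt "0 0 9.7 -37.7 0.5 1.4 5" --pt "0 0 9.7 -37 6.9 1.4 5" --pt "0 0 9.7 -35.4 13 1.4 5" --pt "0 0 0 0 0 0 5" --pt "0 0 0 0 0 24 5" --pt "0 0 0 0 0 10 5" --pt "0 0 0 0 0 0 5"

```text
t: 27.32
eef_pos: [419.4, 188.1, 211.4]
tcp_rot: [-3.14, 0.002, 0.856]
ft_force: [0.2, -0.5, -3.0]
opening: 0.187
grip_force: 30.0
```

```bash
python3 -c "
from h import *
st();d=cam('top');ang(d);fork(d)
plan([A(p,255,54,n=1) for p in np.linspace(139,58,12)[1:]])
"
```

```text
t 27.3 pos [419.4 188.1 211.4] rpy [-1.799e+02  1.000e-01  4.910e+01] F [ 0.2 -0.5 -3. ] M [-0.03  0.13  0.04] open 17.8 grip 30.0 q [ 16.  22. 117.   0.  42.  57.]
  lid [711.8, 25.9] ang 3.4 r 100.5 to front -179.5 260
  lid [617.7, -79.8] ang 273.6 r 100.0 to front -89.7 266
  x 15 30 n 48 lat [-39.6 -39.4  -7.3  -7. ] z 5.1
  x 45 75 n 28 lat [-39.3 -39.1 -31.8  31. ] z 4.0
  x 75 100 n 36 lat [-39.2 -39.1  34.4  38.3] z 4.7
  x range [ -2.6   1.9 168.8 169. ]
[[0, 0, 7.4, 32.1, 2.3, 0, 5], [0, 0, 7.4, 32.7, 2.1, 0, 5], [0, 0, 7.3, 32.7, 2.2, 0, 5], [0, 0, 7.4, 32.7, 2.2, 0, 5], [0, 0, 7.4, 32.6, 2.1, 0, 5], [0, 0, 7.3, 32.7, 2.2, 0, 5], [0, 0, 7.4, 32.7, 2.2, 0, 5], [0, 0, 7.4, 32.7, 2.1, 0, 5], [0, 0, 7.3, 32.7, 2.2, 0, 5], [0, 0, 7.4, 32.6, 2.1, 0, 5]]
[[0, 0, 7.3, 32.7, 2.2, 0, 5]]
end [747. 236. 212.] -32.0
```

>>> jog_arm --pt "0 0 5 22 1.5 0 5" --pt "0 0 7.4 32.7 2.1 0 5" --pt "0 0 7.4 32.7 2.2 0 5" --pt "0 0 7.4 32.7 2.2 0 5" --pt "0 0 7.4 32.7 2.1 0 5" --pt "0 0 7.4 32.7 2.2 0 5" --pt "0 0 7.4 32.7 2.2 0 5" --pt "0 0 7.4 32.7 2.1 0 5" --pt "0 0 7.4 32.7 2.2 0 5" --pt "0 0 5 22 1.5 0 5"

```text
t: 28.62
eef_pos: [700.0, 258.4, 212.4]
tcp_rot: [-3.141, 0.0, -0.356]
ft_force: [-2.0, 1.6, -3.3]
opening: 0.186
grip_force: 30.0
```

>>> jog_arm --pt "0 0 3 14 1 0 5" --pt "0 0 0 0 0 0 5"

```text
t: 28.88
eef_pos: [712.3, 252.2, 212.2]
tcp_rot: [-3.141, -0.0, -0.405]
ft_force: [0.6, 0.2, -3.6]
opening: 0.188
grip_force: 30.0
```

```bash
cat >> h.py <<'E'
def hp():
    s=env.state()['eef_pos'][:2]-C;print('handle phi',np.degrees(np.arctan2(s[1],s[0])).round(1),'r',np.hypot(*s).round(1))
E
python3 -c "
from h import *
st();hp()
for n in ['top','scene']: d=cam(n);ang(d)
plan([A(p,255,54,n=1,psi=q) for p,q in zip(np.linspace(60,41.5,4)[1:],(-124,-125,-126))])
"
```

```text
t 28.9 pos [712.3 252.2 212.2] rpy [-180.    -0.   -23.2] F [ 0.6  0.2 -3.6] M [-0.06  0.23  0.02] open 17.9 grip 30.0 q [ 14.  43.  73.  -0.  64. 128.]
handle phi 66.5 r 253.1
  lid [661.5, -67.6] ang 299.7 r 100.9 to front -115.8 261
  lid [525.3, -28.3] ang 209.3 r 98.8 to front -25.4 278
  lid [522.8, -26.8] ang 207.8 r 100.3 to front -23.9 179
  lid [659.9, -66.2] ang 299.3 r 98.9 to front -115.4 220
[[0, 0, 10.9, 57.5, 4.9, 0.4, 5], [0, 0, 1, 27.3, 2.5, 0, 5], [0, 0, 1, 27, 5, 0, 5]]
end [802.9 188.7 212. ] -36.0
```

```bash
python3 -c "
from h import *
plan([A(p,254,54,n=1,psi=q) for p,q in zip(np.linspace(66.5,43.5,7)[1:],np.linspace(-113,-128,7)[1:])])
"
```

```text
[[0, 0, 2.4, 18.6, 0, 0.4, 5], [0, 0, 2.5, 17, 1.1, 0, 5], [0, 0, 2.5, 16.9, 1.5, 0, 5], [0, 0, 2.5, 16.9, 1.9, 0, 5], [0, 0, 2.5, 16.8, 2.3, 0, 5], [0, 0, 2.5, 16.8, 2.7, 0, 5]]
end [796.2 194.6 212. ] -38.0
```

>>> jog_arm --pt "0 0 2.4 18.6 0 0.4 5" --pt "0 0 2.5 17 1.1 0 5" --pt "0 0 2.5 17 1.5 0 5" --pt "0 0 2.5 17 1.9 0 5" --pt "0 0 2.5 17 2.3 0 5" --pt "0 0 2.5 14 2.7 0 5" --pt "0 0 0 0 0 0 5"

```text
t: 29.85
eef_pos: [795.0, 194.0, 211.2]
tcp_rot: [3.14, 0.0, -0.667]
ft_force: [-1.7, -0.6, -4.1]
opening: 0.187
grip_force: 30.0
```

```bash
python3 -c "
from h import *
st();hp()
for n in ['top','scene']: d=cam(n);ang(d)
"
```

```text
t 29.9 pos [795.  194.  211.2] rpy [179.9   0.  -38.2] F [-1.7 -0.6 -4.1] M [-0.05  0.46  0.01] open 17.8 grip 30.0 q [  9.  49.  60.  -0.  71. 137.]
handle phi 43.5 r 252.8
  lid [621.2, -80.2] ang 275.5 r 100.7 to front -91.6 267
  lid [513.1, 11.3] ang 185.1 r 98.8 to front -1.2 288
  lid [510.9, 12.9] ang 184.0 r 100.9 to front -0.1 160
  lid [619.6, -79.2] ang 274.7 r 99.5 to front -90.8 209
```

>>> jog_arm --pt "0 0 0 3.5 0.3 0 5" --pt "0 0 0 0 0 0 5"

```text
t: 30.2
eef_pos: [796.6, 193.6, 211.9]
tcp_rot: [3.141, 0.001, -0.664]
ft_force: [-4.3, 2.5, -1.7]
opening: 0.189
grip_force: 30.0
```

```bash
python3 -c "
from h import *
st();hp()
for n in ['top','scene']: d=cam(n);ang(d)
s=env.state()['eef_pos']
plan([(s[0]+8,s[1]+6,128+158,np.degrees(env.state()['tcp_rot'][2]),5),P(600,260,128,-90),F(185,128),F(172,79)],vmax=58)
"
```

```text
t 30.2 pos [796.6 193.6 211.9] rpy [ 1.80e+02  1.00e-01 -3.81e+01] F [-4.3  2.5 -1.7] M [0.52 1.33 0.14] open 18.0 grip 30.0 q [  9.  49.  60.   0.  71. 137.]
handle phi 43.2 r 253.8
  lid [621.2, -80.2] ang 275.5 r 100.7 to front -91.6 267
  lid [513.2, 11.4] ang 185.0 r 98.7 to front -1.1 289
  lid [510.9, 12.9] ang 184.0 r 100.9 to front -0.1 160
  lid [619.6, -79.2] ang 274.7 r 99.5 to front -90.8 209
[[0, 0, 0, 1.3, -4.8, -37.1, 5], [0, 0, 0, 1.3, -4.9, -37.1, 5], [0, 0, -9.5, -49.5, 19.6, 0, 5], [0, 0, -9.5, -52, 11.2, 0, 5], [0, 0, -9.5, -53.2, 2.4, 0, 5], [0, 0, -9.6, -52.8, -6.4, 0, 5], [0, 0, -1.3, -33.6, 20.6, 0, 5], [0, 0, -1.3, -34.1, 19.8, 0, 5], [0, 0, -1.3, -34.6, 18.9, 0, 5], [0, 0, 0, 0, 13, 49, 5]]
end [500.5 185.4 237. ] 3.9
```

>>> jog_arm --pt "0 0 0 2 0.2 0 5" --pt "0 0 0 0 0 0 5"

```text
t: 30.55
eef_pos: [798.2, 192.3, 212.1]
tcp_rot: [-3.142, 0.001, -0.664]
ft_force: [-4.7, 2.2, -0.8]
opening: 0.187
grip_force: 30.0
```

```bash
python3 -c "
from h import *
st();hp()
for n in ['top','scene']: d=cam(n,n+'10.png');ang(d)
a=cv2.imread('pics/top10.png')[95:260,210:400]; cv2.imwrite('pics/c10.png',cv2.resize(a,(760,660))[:600])
"
```

```text
t 30.6 pos [798.2 192.3 212.1] rpy [-1.80e+02  1.00e-01 -3.81e+01] F [-4.7  2.2 -0.8] M [0.69 1.37 0.15] open 17.8 grip 30.0 q [  9.  49.  60.   0.  71. 137.]
handle phi 42.7 r 254.0
  lid [621.2, -80.2] ang 275.5 r 100.7 to front -91.6 267
  lid [513.1, 11.3] ang 185.1 r 98.8 to front -1.2 288
  lid [510.8, 12.8] ang 184.1 r 101.0 to front -0.2 160
  lid [619.6, -79.2] ang 274.7 r 99.5 to front -90.8 209
```

View pics/c10.png

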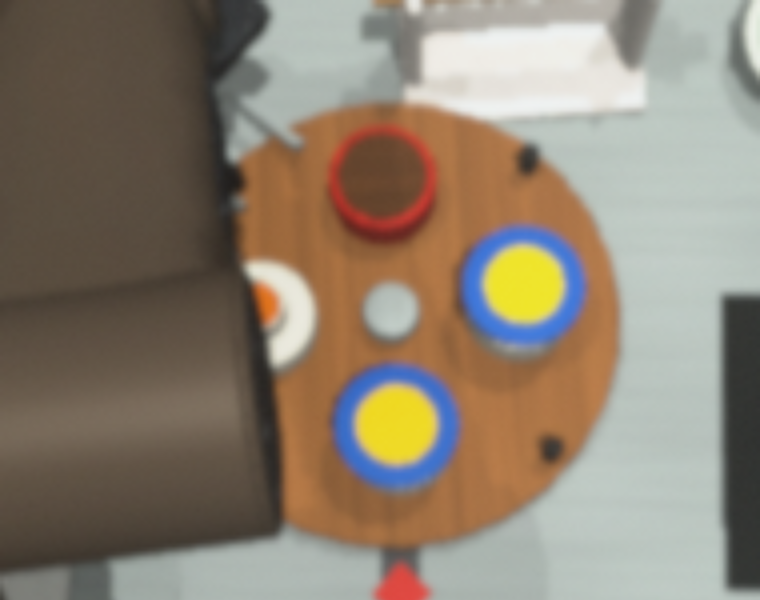

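```bash
python3 -c "
from h import *
import h
h.LID=np.array([511.9,11.7]);h.PS=-85.2
s=env.state()['eef_pos'];y=np.degrees(env.state()['tcp_rot'][2]);a=np.radians(y)
plan([(s[0]-6*np.cos(a),s[1]-6*np.sin(a),s[2],y,5),(s[0]+8,s[1]+6,128+158,y,5),P(600,260,128,-90),F(185,128)],vmax=58)
"
```

```text
[[0, 0, 0, -6, 0, 0, 5], [0, 0, 0, 4.3, -4.8, -37, 5], [0, 0, 0, 4.3, -4.9, -36.9, 5], [0, 0, -9.5, -50, 19.6, 0, 5], [0, 0, -9.5, -52.5, 11.1, 0, 5], [0, 0, -9.5, -53.6, 2.2, 0, 5], [0, 0, -9.6, -53.3, -6.7, 0, 5], [0, 0, -1.6, -34.5, 21.3, 0, 5], [0, 0, -1.6, -35.1, 20.3, 0, 5], [0, 0, -1.6, -35.7, 19.4, 0, 5]]
end [496.9 196.1 286. ] 4.8
```

>>> jog_arm --pt "0 0 0 -6 0 0 5" --pt "0 0 0 4.3 -4.8 -37 5" --pt "0 0 0 4.3 -4.9 -37 5" --pt "0 0 -9.5 -50 19.6 0 5" --pt "0 0 -9.5 -52.5 11.1 0 5" --pt "0 0 -9.5 -53.6 2.2 0 5" --pt "0 0 -9.6 -53.3 -6.7 0 5" --pt "0 0 -1.6 -34.5 21.3 0 5" --pt "0 0 -1.6 -35.1 20.3 0 5" --pt "0 0 -1.6 -35.7 19.4 0 5"

```text
t: 31.9
eef_pos: [496.3, 195.2, 286.4]
tcp_rot: [3.142, -0.003, 0.085]
ft_force: [1.0, -1.1, -2.3]
opening: 0.185
grip_force: 30.0
```

>>> jog_arm --pt "0 0 0 0 13 0 5" --pt "0 0 0 0 0 0 5"

```text
t: 32.15
eef_pos: [499.3, 182.2, 286.5]
tcp_rot: [-3.141, -0.003, 0.082]
ft_force: [-0.5, 0.0, -1.8]
opening: 0.19
grip_force: 30.0
```

```bash
python3 -c "
from h import *
import h
h.LID=np.array([511.9,11.7]);h.PS=-85.2
st()
for n in ['top','scene']: d=cam(n,n+'11.png');rel(d);ang(d)
plan([F(172,79)]);plan([F(66,79)],start=F(172,79)[:4])
"
```

```text
t 32.1 pos [499.3 182.2 286.5] rpy [-180.    -0.2    4.7] F [-0.5  0.  -1.8] M [0.01 0.15 0.03] open 18.0 grip 30.0 q [ 13.  21. 103.  -0.  56.  98.]
  x 15 30 n 25 lat [-55.6 -53.3  -3.1   0.4] z 6.7
  x 45 75 n 37 lat [-58.2 -57.9 -49.1 -48.9] z 11.7
  x 75 100 n 58 lat [-57.4 -57.2  19.8  20.4] z 4.1
  x range [ 26.5  26.6 110.6 110.6]
  lid fx 171.6 lat -0.5 285
  lid [621.2, -80.2] ang 275.5 r 100.7 to front -91.6 267
  lid [513.1, 11.6] ang 184.9 r 98.8 to front -1.0 285
  x -28 -14 n 35 lat [-56.6 -55.4  17.1  18. ] z 7.5
  x 15 30 n 60 lat [-56.2 -56.   17.7  18. ] z 10.2
  x 45 75 n 36 lat [-62.5 -60.4  19.3  19.4] z 7.2
  x 75 100 n 31 lat [-59.1 -58.4  18.9  19.6] z 6.5
  x range [-29.  -27.7 111.9 112.2]
  lid fx -61.1 lat 158.4 121
  lid fx 170.4 lat -2.6 160
  lid [510.9, 12.9] ang 184.0 r 100.9 to front -0.1 160
  lid [619.6, -79.2] ang 274.7 r 99.5 to front -90.8 209
[[0, 0, -0.1, -1.3, -0.4, 49, 5]]
end [498.  183.2 237. ] 4.8
[[0, 0, 0, 0, 35.3, 0, 5], [0, 0, 0, 0, 35.3, 0, 5], [0, 0, 0, 0, 35.4, 0, 5]]
end [506.9  77.5 237. ] 4.8
```

```bash
python3 -c "
from h import *
plan([P(440,324.6,40,-2.2)])
"
```

```text
[[0, 0, -9.2, -5.3, -16.3, 9.8, 5], [0, 0, -9.2, -2.6, -16.9, 9.8, 5], [0, 0, -9.2, 0.2, -17.1, 9.8, 5], [0, 0, -9.2, 2.9, -16.9, 9.8, 5], [0, 0, -9.3, 5.5, -16.2, 9.8, 5], [0, 0, -9.2, 8.1, -15.1, 9.7, 5], [0, 0, -9.3, 10.4, -13.6, 9.8, 5], [0, 0, -9.2, 12.5, -11.7, 9.7, 5], [0, 0, -9.3, 14.2, -9.6, 9.8, 5]]
end [440.  325.1 198. ] 87.8
```

>>> jog_arm --pt "0 0 -9.2 -5.3 -16.3 2 5" --pt "0 0 -9.2 -2.6 -16.9 4 5" --pt "0 0 -9.2 0.2 -17.1 8 5" --pt "0 0 -9.2 2.9 -16.9 10 5" --pt "0 0 -9.3 5.5 -16.2 12 5" --pt "0 0 -9.2 8.1 -15.1 12 5" --pt "0 0 -9.3 10.4 -13.6 13 5" --pt "0 0 -9.2 12.5 -11.7 13 5" --pt "0 0 -9.3 14.2 -9.6 13 5" --pt "0 10.7 0 0 0 0 5"

```text
t: 33.5
eef_pos: [438.8, 327.4, 197.4]
tcp_rot: [3.141, -0.189, 1.541]
ft_force: [-1.2, 2.2, -2.8]
opening: 0.188
grip_force: 30.0
```

>>> jog_arm --pt "0 0 0 0 0 0 5" --pt "0 0 0 0 0 0 5"

```text
t: 33.75
eef_pos: [439.6, 324.8, 198.9]
tcp_rot: [3.141, -0.183, 1.533]
ft_force: [0.6, -0.1, -3.0]
opening: 0.192
grip_force: 30.0
```

```bash
python3 -c "
from h import *
st()
for n in ['top','scene']: d=cam(n,n+'12.png');fork(d)
a=cv2.imread('pics/scene12.png')[90:290,260:450]; cv2.imwrite('pics/c12.png',cv2.resize(a,(570,600)))
"
```

```text
t 33.8 pos [439.6 324.8 198.9] rpy [180.  -10.5  87.8] F [ 0.6 -0.1 -3. ] M [-0.29  0.05  0.02] open 18.2 grip 30.0 q [ 26.  27. 109.  15.  39.  17.]
  x -28 -14 n 7 lat [-31.3 -30.9 -28.1 -27.8] z 3.9
  x 15 30 n 17 lat [-30.1 -29.6 -20.8 -19.6] z 2.4
  x 45 75 n 30 lat [-31.3 -30.8 -24.1 -23.9] z 2.5
  x 75 100 n 25 lat [-31.2 -31.1 -24.1 -22.8] z 3.7
  x range [-26.5 -21.  169.6 170. ]
  x -28 -14 n 29 lat [-33.6 -32.8  10.1  10.2] z 8.8
  x 15 30 n 47 lat [-34.8 -31.9  41.1  45.8] z 7.8
  x 45 75 n 32 lat [-33.9 -33.6  46.6  46.8] z 8.0
  x 75 100 n 27 lat [-32.4 -31.9  47.5  49.9] z 8.0
  x range [-30.9 -29.6 169.  169.8]
```

View pics/c12.png

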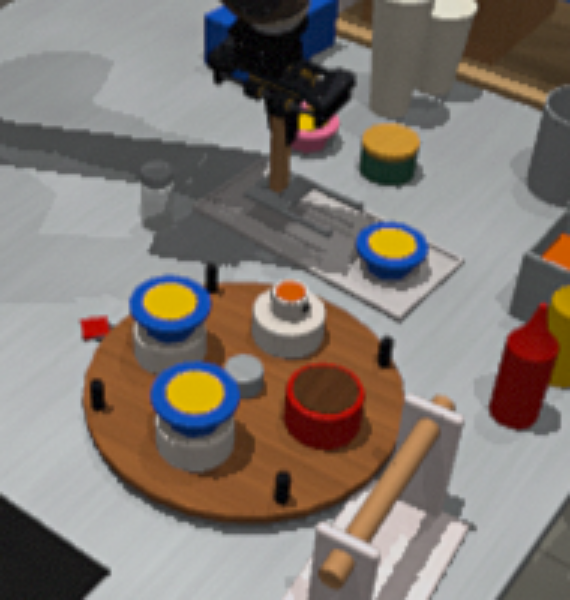

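>>> jog_arm --pt "0 0 0 -2.8 0 14.8 5" --pt "0 0 0 -1.9 0 9.8 5" --pt "0 0 0 -1.1 0 6 5" --pt "0 0 0 -0.6 0 3 5" --pt "0 0 0 0 0 0 5"

```text
t: 34.48
eef_pos: [439.1, 324.8, 164.5]
tcp_rot: [-3.142, -0.187, 1.534]
ft_force: [1.2, -0.1, -3.6]
opening: 0.186
grip_force: 30.0
```

>>> jog_arm --pt "0 0 0 -0.4 0 2 5" --pt "0 0 0 0 0 0 5"

```text
t: 34.72
eef_pos: [439.2, 325.2, 163.6]
tcp_rot: [3.14, -0.188, 1.534]
ft_force: [-2.2, 1.4, 6.5]
opening: 0.189
grip_force: 30.0
```

>>> jog_arm --pt "0 0 0 -0.3 0 1.5 5" --pt "0 0 0 0 0 0 5"

```text
t: 34.98
eef_pos: [439.2, 325.7, 163.1]
tcp_rot: [3.14, -0.189, 1.534]
ft_force: [-6.2, 4.4, 17.7]
opening: 0.189
grip_force: 30.0
```

>>> jog_arm --pt "0 0 0 0.5 0 -2.5 60" --pt "0 0 0 0 0 0 60" --pt "0 0 0 0 0 0 60" --pt "0 -10.7 0 6.5 0 8 60" --pt "0 0 0 0 0 0 60" --pt "0 0 0 0 0 0 60"

```text
t: 35.72
eef_pos: [438.3, 332.2, 157.1]
tcp_rot: [-3.136, -0.023, 1.536]
ft_force: [-0.1, -0.3, 0.0]
opening: 0.629
grip_force: 0.0
```

```bash
python3 -c "
from h import *
st()
for n in ['top','scene']:
  d=cam(n,n+'13.png');W=cloud(d);s=env.state()['eef_pos']
  fork(d)
  m=(abs(W[...,0]-s[0])<45)&(abs(W[...,1]-s[1])<45)&(W[...,2]>25)&(W[...,2]<80)
  print(m.sum(),W[m].mean(0).round(1))
"
```

```text
t 35.7 pos [438.3 332.2 157.1] rpy [-179.7   -1.3   88. ] F [-0.1 -0.3  0. ] M [-0.08  0.05 -0.04] open 59.8 grip 0.0 q [ 30.  32. 108.   2.  40.  30.]
  x -28 -14 n 115 lat [-74.5 -74.3  -0.3   0.3] z 7.7
  x 15 30 n 134 lat [-74.3 -74.1  10.2  10.6] z 7.4
  x 45 75 n 259 lat [-74.8 -74.5  13.8  14.7] z 4.8
  x 75 100 n 218 lat [-74.2 -74.2  27.9  28.9] z 4.6
  x range [-169.9 -169.7  169.8  169.9]
24 [441.4 322.2  50.2]
  x -28 -14 n 57 lat [-73.7 -72.7  71.7  72.5] z 11.7
  x 15 30 n 88 lat [-74.5 -71.9  74.7  74.8] z 11.5
  x 45 75 n 180 lat [-74.9 -74.3  73.5  74.1] z 8.8
  x 75 100 n 157 lat [-74.8 -74.3  74.3  74.4] z 8.4
  x range [-169.7 -168.8  169.1  169.3]
69 [443.4 327.2  53. ]
```

>>> jog_arm --pt "0 -1.3 0 1 0 0 60" --pt "0 0 0 0 0 0 20" --pt "0 0 0 0 0 0 5" --pt "0 0 0 0 0 0 5" --pt "0 0 0 0 0 0 5" --pt "0 0 0 0 0 0 5" --pt "0 0 0 0 0 -20 5" --pt "0 0 0 0 0 -40 5" --pt "0 0 0 0 0 -40 5"

```text
t: 36.95
eef_pos: [438.9, 333.2, 258.0]
tcp_rot: [-3.136, 0.003, 1.535]
ft_force: [-0.3, 0.3, -2.7]
opening: 0.189
grip_force: 30.0
```

```bash
sed -i 's/ZO=158.0/ZO=153.0/' h.py; python3 -c "
from h import *
import h
h.LID=np.array([511.9,11.7]);h.PS=-85.2
st()
for n in ['top','scene']: d=cam(n);fork(d)
plan([P(470,250,110,-50),F(185,100),F(172,79)])
"
```

```text
t 37.0 pos [438.9 333.2 258. ] rpy [-179.7    0.2   88. ] F [-0.3  0.3 -2.7] M [-0.11  0.03  0.  ] open 18.0 grip 30.0 q [ 30.  24. 102.  -0.  54.  32.]
  x -28 -14 n 78 lat [-40.2 -39.    5.5   6. ] z 0.2
  x 15 30 n 94 lat [-40.9 -39.5  13.5  16. ] z 0.3
  x 45 75 n 39 lat [-39.3 -39.   32.9  33.2] z -0.1
  x 75 100 n 33 lat [-40.2 -40.   31.8  32.3] z -0.1
  x range [-31.2 -30.9 107.  108.5]
  x -28 -14 n 26 lat [-40.6 -38.8   1.2   4.1] z 10.9
  x 15 30 n 46 lat [-39.7 -39.   37.8  43.1] z 11.0
  x 45 75 n 36 lat [-40.2 -39.5  40.4  40.7] z 10.0
  x 75 100 n 30 lat [-41.5 -39.8  38.6  39. ] z 10.6
  x range [-32.7 -30.1 110.4 112. ]
[[0, 0, 9.6, -16.5, 6.7, -0.4, 5], [0, 0, 9.6, -15.1, 9.3, -0.4, 5], [0, 0, 9.6, -13.4, 11.7, -0.5, 5], [0, 0, 9.6, -11.2, 13.8, -0.4, 5], [0, 0, 9.6, -8.8, 15.5, -0.5, 5], [0, 0, 8.8, -3.6, 14.6, 2.5, 5], [0, 0, 8.8, -1.3, 15, 2.5, 5], [0, 0, 8.8, 1, 15.1, 2.5, 5], [0, 0, 8.8, 3.2, 14.8, 2.5, 5], [0, 0, 0, 0.1, 13, 21, 5]]
end [498.1 183.1 232. ] 4.8
```

>>> jog_arm --pt "0 0 9.6 -16.5 6.7 -0.4 5" --pt "0 0 9.6 -15.1 9.3 -0.4 5" --pt "0 0 9.6 -13.4 11.7 -0.5 5" --pt "0 0 9.6 -11.2 13.8 -0.4 5" --pt "0 0 9.6 -8.8 15.5 -0.5 5" --pt "0 0 8.8 -3.6 14.6 2.5 5" --pt "0 0 8.8 -1.3 15 2.5 5" --pt "0 0 8.8 1 15.1 2.5 5" --pt "0 0 8.8 3.2 14.8 2.5 5" --pt "0 0 0 0 0 5 5"

```text
t: 38.3
eef_pos: [496.0, 194.9, 243.5]
tcp_rot: [3.139, 0.006, 0.083]
ft_force: [0.3, 0.7, -2.2]
opening: 0.187
grip_force: 30.0
```

>>> jog_arm --pt "0 0 0 0 13 16 5" --pt "0 0 0 0 0 0 5" --pt "0 0 0 0 0 0 5"

```text
t: 38.67
eef_pos: [497.0, 183.0, 228.8]
tcp_rot: [3.139, 0.004, 0.085]
ft_force: [0.6, 0.0, -2.2]
opening: 0.186
grip_force: 30.0
```

```bash
python3 -c "
from h import *
import h
h.LID=np.array([511.9,11.7]);h.PS=-85.2
st()
for n in ['top','scene']: d=cam(n);rel(d);ang(d)
plan([F(66,79)])
"
```

```text
t 38.7 pos [497.  183.  228.8] rpy [179.9   0.2   4.9] F [ 0.6  0.  -2.2] M [-0.04  0.18  0.04] open 17.7 grip 30.0 q [ 13.  25. 107.  -0.  49.  98.]
  x 15 30 n 21 lat [-37.3 -34.6  35.3  37.9] z 4.7
  x 45 75 n 46 lat [-37.1 -37.  -10.7 -10.3] z 4.1
  x 75 100 n 82 lat [-37.4 -37.4  74.8  74.9] z 2.8
  x range [ 26.7  27.2 109.  161.6]
  lid fx -120.2 lat 133.8 40
  lid fx 172.3 lat 1.6 281
  lid [621.2, -80.2] ang 275.5 r 100.7 to front -91.6 267
  lid [513.2, 11.5] ang 184.9 r 98.7 to front -1.0 281
  x -28 -14 n 31 lat [-38.  -35.3  37.9  39.3] z 8.6
  x 15 30 n 48 lat [-40.1 -38.5  39.1  40.3] z 8.7
  x 45 75 n 56 lat [-40.6 -38.3  69.4  71.6] z 5.7
  x 75 100 n 48 lat [-40.3 -36.3  72.9  73.2] z 5.5
  x range [-28.9 -27.5 166.3 167.4]
  lid fx -60.7 lat 160.8 120
  lid fx 170.7 lat -0.8 161
  lid [510.7, 12.9] ang 184.0 r 101.0 to front -0.1 161
  lid [619.6, -79.2] ang 274.7 r 99.5 to front -90.8 209
[[0, 0, 0, 0.3, 35.3, -1, 5], [0, 0, 0, 0.3, 35.3, -0.9, 5], [0, 0, 0, 0.3, 35.4, -1, 5]]
end [506.9  77.5 232. ] 4.8
```

>>> jog_arm --pt "0 0 0 0.2 21.2 -2 5" --pt "0 0 0 0.2 21 -1 5" --pt "0 0 0 0 15 0 5" --pt "0 0 0 0 15 0 5" --pt "0 0 0 0 15 0 5" --pt "0 0 0 0 10 0 5" --pt "0 0 0 0 8.5 0 5" --pt "0 0 0 0 0 0 5"

```text
t: 39.78
eef_pos: [506.3, 76.8, 232.0]
tcp_rot: [3.139, 0.004, 0.082]
ft_force: [-0.2, 0.0, -3.7]
opening: 0.187
grip_force: 30.0
```

>>> jog_arm --pt "0 0 0 0 0 -8 5" --pt "0 0 0 0 0 -5 5" --pt "0 0 0 0 0 -4 5" --pt "0 0 0 0 0 -4 5" --pt "0 0 0 0 0 -4 5" --pt "0 0 0 0 0 -5 5" --pt "0 0 0 0 0 -5 5" --pt "0 0 0 0 0 -5 5" --pt "0 0 0 0 0 -5 5" --pt "0 0 0 0 0 -5 5"

```text
t: 41.02
eef_pos: [506.5, 77.3, 282.4]
tcp_rot: [3.139, 0.004, 0.083]
ft_force: [0.4, 0.0, -4.1]
opening: 0.187
grip_force: 30.0
```

>>> jog_arm --pt "0 0 0 0 0 -8 5" --pt "0 0 0 0 0 -10 5" --pt "0 0 0 0 0 -10 5" --pt "0 0 0 0 0 -5 5" --pt "0 0 0 0 0 0 5"

```text
t: 41.65
eef_pos: [506.6, 77.4, 315.3]
tcp_rot: [3.139, 0.003, 0.083]
ft_force: [-0.1, 0.0, -4.3]
opening: 0.188
grip_force: 30.0
```

```bash
python3 -c "
from h import *
st()
d=cam('top');rel(d,170);ang(d)
d=cam('scene');rel(d,170)
plan([P(500,220,140,-50),T(0,90),T(0,55)],vmax=35,wmax=8)
"
```

```text
t 41.6 pos [506.6  77.4 315.3] rpy [179.9   0.2   4.8] F [-0.1  0.  -4.3] M [ 0.06  0.19 -0.04] open 17.9 grip 30.0 q [  1.  18. 103.  -0.  60.  87.]
  x 45 75 n 142 lat [-42.8 -42.1  23.   26.4] z 14.4
  x 75 100 n 152 lat [-41.6 -40.6  38.1  39.4] z 13.8
  x range [ 49.4  49.8 110.4 110.5]
  lid fx 161.6 lat 85.1 267
  lid fx 69.1 lat -12.0 117
  lid [621.2, -80.2] ang 275.5 r 100.7 to front -91.6 267
  lid [510.9, 8.7] ang 186.4 r 101.2 to front -2.5 117
  x -28 -14 n 32 lat [-36.3 -36.1  38.9  40. ] z 9.0
  x 15 30 n 38 lat [-37.9 -37.6  39.   39.3] z 10.3
  x 45 75 n 139 lat [-44.6 -42.9  46.4  46.8] z 17.1
  x 75 100 n 131 lat [-40.5 -39.   43.8  45.3] z 16.8
  x range [-29.7 -28.5 113.1 114.3]
  lid fx -93.9 lat 187.9 120
  lid fx 59.2 lat -6.2 159
[[0, 0, -7, 1.2, -28.6, 4.4, 5], [0, 0, -7.1, 4.6, -28.2, 4.3, 5], [0, 0, -7, 8.1, -27.5, 4.4, 5], [0, 0, -7.1, 11.4, -26.2, 4.3, 5], [0, 0, -7, 14.5, -24.7, 4.4, 5], [0, 0, -8, 5.7, -20.3, 8.3, 5], [0, 0, -8, 8.5, -19.3, 8.3, 5], [0, 0, -8, 11.1, -17.9, 8.3, 5], [0, 0, -7.9, 13.5, -16.2, 8.4, 5], [0, 0, -8, 15.6, -14.2, 8.3, 5]]
[[0, 0, -7.9, 17.5, -11.9, 8.4, 5], [0, 0, 0, 0, 0, 35, 5]]
end [448.6 335.8 208. ] 87.8
```

>>> jog_arm --pt "0 0 -7 1.2 -28.6 4.4 5" --pt "0 0 -7.1 4.6 -28.2 4.3 5" --pt "0 0 -7 8.1 -27.5 4.4 5" --pt "0 0 -7.1 11.4 -26.2 4.3 5" --pt "0 0 -7 14.5 -24.7 4.4 5" --pt "0 0 -8 5.7 -20.3 8.3 5" --pt "0 0 -8 8.5 -19.3 8.3 5" --pt "0 0 -8 11.1 -17.9 8.3 5" --pt "0 0 -7.9 13.5 -16.2 8.4 5" --pt "0 0 -8 15.6 -14.2 8.3 5"

```text
t: 43.0
eef_pos: [456.7, 316.9, 250.4]
tcp_rot: [-3.138, 0.004, 1.398]
ft_force: [1.2, -0.1, -4.6]
opening: 0.189
grip_force: 30.0
```

>>> jog_arm --pt "0 0 -7.9 17.5 -11.9 8.4 5" --pt "0 0 0 0 0 20 5" --pt "0 0 0 0 0 15 5" --pt "0 0 0 0 0 0 5"

```text
t: 43.5
eef_pos: [448.1, 335.2, 206.6]
tcp_rot: [-3.136, 0.004, 1.531]
ft_force: [0.4, -0.3, -3.4]
opening: 0.187
grip_force: 30.0
```

```bash
python3 -c "
from h import *
st()
for n in ['top','scene']: d=cam(n);rel(d,70);print([s for s in spots(d,42) if s[1]<60 and s[0][0]>560])
"
```

```text
t 43.5 pos [448.1 335.2 206.6] rpy [-179.7    0.2   87.7] F [ 0.4 -0.3 -3.4] M [-0.05  0.15  0.  ] open 17.8 grip 30.0 q [ 30.  29. 104.  -0.  48.  32.]
  x -28 -14 n 72 lat [-39.4 -39.3   4.2   4.4] z 5.0
  x 15 30 n 90 lat [-39.2 -39.1  11.1  13.7] z 5.4
  x 45 75 n 186 lat [-43.7 -42.5  26.9  27.9] z 12.6
  x 75 100 n 157 lat [-41.4 -41.3  28.8  41.8] z 12.4
  x range [-30.3 -30.1 167.  169.5]
  lid fx 162.9 lat -7.3 243
  lid fx 68.6 lat -4.8 193
[([617.9, 329.4], 42.2, 243)]
  x -28 -14 n 26 lat [-43.4 -39.    5.2   6.8] z 9.0
  x 15 30 n 39 lat [-41.1 -40.   31.6  38. ] z 8.9
  x 45 75 n 101 lat [-47.6 -46.   45.4  46.2] z 16.0
  x 75 100 n 99 lat [-44.1 -40.3  43.8  44.2] z 15.5
  x range [-32.2 -30.7 168.7 169.8]
  lid fx -50.7 lat 135.4 43
  lid fx 59.5 lat 157.8 150
  lid fx 67.8 lat 4.1 94
  lid fx 184.5 lat -27.9 119
[([616.6, 332.1], 45.8, 119)]
```

>>> jog_arm --pt "0 0 0 0 0 14 5" --pt "0 0 0 0 0 8 5" --pt "0 0 0 0 0 4 5" --pt "0 0 0 0 0 4 5" --pt "0 0 0 0 0 4 5" --pt "0 0 0 0 0 1.5 5" --pt "0 0 0 0 0 0 5"

```text
t: 44.48
eef_pos: [448.1, 335.5, 172.2]
tcp_rot: [-3.138, 0.003, 1.532]
ft_force: [-0.2, -0.4, -2.5]
opening: 0.188
grip_force: 30.0
```

>>> jog_arm --pt "0 0 0 0 -8 0 5" --pt "0 0 0 0 -15 0 5" --pt "0 0 0 0 -20 0 5" --pt "0 0 0 0 -25 0 5" --pt "0 0 0 0 -28 0 5" --pt "0 0 0 0 -4 0 5" --pt "0 0 0 0 0 -30 5" --pt "0 0 0 0 0 -45 5" --pt "0 0 0 0 0 0 5"

```text
t: 45.6
eef_pos: [349.2, 340.2, 250.2]
tcp_rot: [3.141, -0.001, 1.532]
ft_force: [0.2, -0.1, -3.3]
opening: 0.186
grip_force: 30.0
```

```bash
cat >> h.py <<'E'
def Q(phi,U,n=None,gap=38,R=180):
    "rear edge of the fork pushes clockwise a peg at phi"
    f=np.radians(phi);e=np.array([np.cos(f),np.sin(f)]);t=np.array([-e[1],e[0]]);q=C+R*e+gap*t
    return P(q[0],q[1],U,phi-270,5,n)
E
python3 -c "
from h import *
st()
for n in ['top','scene']: d=cam(n);print([s for s in spots(d,42) if s[1]<60 and s[0][1]>250]);ang(d);fork(d)
plan([P(400,200,110,-70),P(415,0,110,-60),Q(229,95,gap=55),Q(229,52,gap=55)],vmax=55)
print('arc');plan([Q(p,52,n=1) for p in np.linspace(229,150,11)],start=Q(229,52,gap=55)[:4])
"
```

```text
t 45.6 pos [349.2 340.2 250.2] rpy [ 1.799e+02 -1.000e-01  8.780e+01] F [ 0.2 -0.1 -3.3] M [-0.08  0.07 -0.06] open 17.7 grip 30.0 q [ 36.  20. 111.   0.  49.  39.]
[([618.1, 329.3], 42.3, 241), ([503.1, 518.3], 53.5, 534), ([516.2, 335.3], 42.5, 254)]
  lid [621.2, -80.2] ang 275.5 r 100.7 to front -91.6 267
  x -28 -14 n 89 lat [-38.3 -37.8  11.8  12.8] z 7.4
  x 15 30 n 95 lat [-37.  -36.5  11.5  12.1] z 7.2
  x 45 75 n 44 lat [-37.4 -37.2  34.6  34.6] z 6.5
  x 75 100 n 30 lat [-38.1 -37.8  32.6  33.4] z 7.0
  x range [-28.4 -28.  110.7 111. ]
[([370.8, 504.1], 42.5, 75), ([495.5, 529.0], 56.8, 151), ([514.8, 337.4], 46.3, 108), ([616.4, 332.2], 46.0, 120)]
  lid [619.6, -79.2] ang 274.7 r 99.5 to front -90.8 209
  x -28 -14 n 21 lat [-39.8 -37.8   1.2   5.2] z 9.7
  x 15 30 n 44 lat [-40.7 -37.6  35.3  40.9] z 9.9
  x 45 75 n 30 lat [-40.7 -40.3  39.6  41.2] z 8.6
  x 75 100 n 27 lat [-40.3 -39.8  39.7  42.4] z 8.4
  x range [-32.5 -31.6 109.9 110.7]
[[0, 0, 9.7, -19.6, 8.2, -2.2, 5], [0, 0, 9.7, -17.9, 11.4, -2.2, 5], [0, 0, 9.7, -15.7, 14.3, -2.2, 5], [0, 0, 9.7, -13.1, 16.7, -2.2, 5], [0, 0, 9.7, -10.1, 18.7, -2.3, 5], [0, 0, 9.6, -6.8, 20.1, -2.2, 5], [0, 0, 9.7, -3.4, 21.1, -2.3, 5], [0, 0, -2.5, -13.6, 48.2, 0, 5], [0, 0, -2.5, -15.6, 47.6, 0, 5], [0, 0, -2.5, -17.7, 46.9, 0, 5]]
[[0, 0, -2.5, -19.7, 46.1, 0, 5], [0, 0, -4.8, 7, 47.8, 3.8, 5], [0, 0, -4.7, 3, 48.3, 3.7, 5], [0, 0, -4.8, -1, 48.3, 3.8, 5], [0, 0, -4.7, -5.1, 48.1, 3.7, 5], [0, 0, 0, 0, 0, 43, 5]]
end [ 535.2 -151.6  205. ] 49.0
arc
[[0, 0, 0, 0, -17, 0, 5], [0, 0, 7.9, -3.5, -25, 0, 5], [0, 0, 7.9, -3.5, -25.1, 0, 5], [0, 0, 7.9, -3.6, -25, 0, 5], [0, 0, 7.9, -3.5, -25, 0, 5], [0, 0, 7.9, -3.5, -25.1, 0, 5], [0, 0, 7.9, -3.5, -25, 0, 5], [0, 0, 7.9, -3.5, -25, 0, 5], [0, 0, 7.9, -3.6, -25.1, 0, 5], [0, 0, 7.9, -3.5, -25, 0, 5]]
[[0, 0, 7.9, -3.5, -25, 0, 5]]
end [437.   76.8 205. ] -30.0
```

>>> jog_arm --pt "0 0 9.7 -19.6 8.2 -22 5" --pt "0 0 9.7 -17.9 11.4 -2.2 5" --pt "0 0 9.7 -15.7 14.3 -2.2 5" --pt "0 0 9.7 -13.1 16.7 -2.2 5" --pt "0 0 9.7 -10.1 18.7 -2.3 5" --pt "0 0 9.6 -6.8 20.1 -2.2 5" --pt "0 0 9.7 -3.4 21.1 -2.3 5" --pt "0 0 -2.5 -13.6 48.2 0 5" --pt "0 0 -2.5 -15.6 47.6 0 5" --pt "0 0 -2.5 -17.7 46.9 0 5"

```text
t: 46.95
eef_pos: [411.6, 49.0, 282.2]
tcp_rot: [-3.141, 0.007, 0.481]
ft_force: [1.6, 0.6, -4.1]
opening: 0.187
grip_force: 30.0
```

>>> jog_arm --pt "0 0 -2.5 -19.7 46.1 0 5" --pt "0 0 -4.8 7 47.8 3.8 5" --pt "0 0 -4.7 3 48.3 3.7 5" --pt "0 0 -4.8 -1 48.3 3.8 5" --pt "0 0 -4.7 -5.1 48.1 3.7 5" --pt "0 0 0 0 0 0 5" --pt "0 0 0 0 0 0 5"

```text
t: 47.82
eef_pos: [534.8, -151.0, 267.0]
tcp_rot: [-3.137, 0.005, 0.854]
ft_force: [-0.3, -0.7, -3.1]
opening: 0.192
grip_force: 30.0
```

```bash
python3 -c "
from h import *
st()
for n in ['top','scene']: d=cam(n);ang(d);fork(d)
plan([Q(229.5,100,gap=55),Q(229.5,50,gap=55)])
"
```

```text
t 47.8 pos [ 534.8 -151.   267. ] rpy [-179.8    0.3   48.9] F [-0.3 -0.7 -3.1] M [-0.04  0.18 -0.  ] open 18.2 grip 30.0 q [-23.  24. 101.  -0.  55.  19.]
  lid [621.2, -80.1] ang 275.5 r 100.6 to front -91.6 275
  x range None
  lid [619.3, -79.1] ang 274.5 r 99.4 to front -90.6 199
  x -28 -14 n 52 lat [-39.5 -39.1  36.4  38.3] z 8.3
  x 15 30 n 107 lat [-37.7 -37.3  73.6  74.8] z 7.7
  x 45 75 n 44 lat [-39.5 -38.9  71.7  74.4] z 7.8
  x 75 100 n 38 lat [-39.6 -39.2  37.4  38.2] z 7.9
  x range [-32.1 -30.3 110.6 111. ]
[[0, 0, -0.5, 0, 2.5, 15, 5], [0, 0, 0, 0, 0, 50, 5]]
end [ 536.8 -152.2  203. ] 49.5
```

>>> jog_arm --pt "0 0 -0.5 0 2.5 15 5" --pt "0 0 0 0 0 40 5" --pt "0 0 0 0 0 10 5" --pt "0 0 0 0 -12 0 5" --pt "0 0 0 0 -5 0 5" --pt "0 0 5 -2.2 -15.8 0 5" --pt "0 0 7.9 -3.5 -25 0 5" --pt "0 0 7.9 -3.5 -25 0 5" --pt "0 0 7.9 -3.5 -25 0 5" --pt "0 0 7.9 -3.5 -25 0 5"

```text
t: 49.18
eef_pos: [445.5, -57.3, 204.9]
tcp_rot: [3.138, 0.002, 0.22]
ft_force: [2.2, -2.2, -2.9]
opening: 0.187
grip_force: 30.0
```

```bash
python3 -c "
from h import *
st()
for n in ['top','scene']: d=cam(n);ang(d);fork(d)
plan([Q(p,50,n=1) for p in np.linspace(192.9,142.9,8)[1:]])
"
```

```text
t 49.2 pos [445.5 -57.3 204.9] rpy [1.798e+02 1.000e-01 1.260e+01] F [ 2.2 -2.2 -2.9] M [-0.38 -0.18 -0.05] open 17.8 grip 30.0 q [-16.  21. 119.  -0.  40.  62.]
  lid [568.2, -67.9] ang 243.8 r 98.0 to front -59.9 184
  x range [-129.5 -126.   111.1  112.9]
  lid [554.6, -62.2] ang 235.3 r 100.0 to front -51.4 189
  x -28 -14 n 33 lat [-39.1 -36.9  33.2  38.1] z 9.0
  x 15 30 n 72 lat [-39.2 -38.3  37.4  38. ] z 8.9
  x 45 75 n 43 lat [-40.  -39.   38.2  74.6] z 8.2
  x 75 100 n 38 lat [-40.9 -40.9  37.9  38. ] z 7.9
  x range [-120.6 -100.9  110.2  111.2]
[[0, 0, 7, -3.4, -21.8, 1.8, 5], [0, 0, 7.2, -3.3, -22.6, 0, 5], [0, 0, 7.1, -3.3, -22.6, 0, 5], [0, 0, 7.2, -3.3, -22.6, 0, 5], [0, 0, 7.1, -3.4, -22.6, 0, 5], [0, 0, 7.2, -3.3, -22.6, 0, 5], [0, 0, 7.1, -3.4, -22.7, 0, 5]]
end [445.4  98.  203. ] -37.1
```

>>> jog_arm --pt "0 0 7 -3.4 -21.8 0 5" --pt "0 0 7.2 -3.3 -22.6 0 5" --pt "0 0 7.1 -3.3 -22.6 0 5" --pt "0 0 7.2 -3.3 -22.6 0 5" --pt "0 0 7.1 -3.4 -22.6 0 5" --pt "0 0 6 -3 -19 0 5" --pt "0 0 4 -2 -12 0 5" --pt "0 0 0 0 0 0 5"

```text
t: 50.28
eef_pos: [441.5, 83.5, 203.9]
tcp_rot: [3.138, 0.0, -0.568]
ft_force: [0.5, -1.1, -2.4]
opening: 0.188
grip_force: 30.0
```

```bash
python3 -c "
from h import *
st()
for n in ['top','scene']: d=cam(n);ang(d);fork(d)
plan([Q(p,50,n=1) for p in (143,141,139)])
"
```

```text
t 50.3 pos [441.5  83.5 203.9] rpy [179.8   0.  -32.5] F [ 0.5 -1.1 -2.4] M [ 0.06  0.13 -0.02] open 17.8 grip 30.0 q [  2.  22. 119.  -0.  40. 125.]
  lid [514.4, -0.4] ang 191.9 r 99.2 to front -8.0 287
  x 45 75 n 6 lat [68.6 69.7 73.  74.8] z -3.7
  x 75 100 n 38 lat [-36.8 -36.1  41.   41.1] z 5.6
  x range [-130.  -125.1  109.1  109.6]
  lid [511.9, -0.0] ang 191.4 r 101.6 to front -7.5 166
  x -28 -14 n 32 lat [-31.8 -28.   22.   29. ] z 9.4
  x 15 30 n 33 lat [-38.7 -36.8   0.9   6.4] z 9.3
  x 45 75 n 33 lat [-39.1 -38.2  40.9  40.9] z 7.8
  x 75 100 n 34 lat [-36.8 -35.5  41.3  41.9] z 8.8
  x range [-90.6 -46.  111.1 111.5]
[[0, 0, 4.4, -4.4, -14.7, 0.7, 5], [0, 0, 2, -1.2, -6.3, 0, 5], [0, 0, 2, -1.2, -6.3, 0, 5]]
end [451.1 109.1 203. ] -41.0
```

>>> jog_arm --pt "0 0 4.4 -4.4 -13.5 0 5" --pt "0 0 2 -1.2 -6.3 0 5" --pt "0 0 2 -1.2 -5 0 5" --pt "0 0 0 0 0 0 5"

```text
t: 50.88
eef_pos: [449.7, 107.0, 203.4]
tcp_rot: [3.137, 0.001, -0.716]
ft_force: [0.5, 0.5, -2.5]
opening: 0.189
grip_force: 30.0
```

```bash
python3 -c "
from h import *
st()
for n in ['top','scene']: d=cam(n);ang(d);fork(d)
"
```

```text
t 50.9 pos [449.7 107.  203.4] rpy [ 1.798e+02  1.000e-01 -4.100e+01] F [ 0.5  0.5 -2.5] M [ 0.06  0.12 -0.02] open 18.0 grip 30.0 q [  5.  23. 117.  -0.  41. 136.]
  lid [512.5, 10.0] ang 185.8 r 99.5 to front -1.9 284
  x 45 75 n 5 lat [33.  37.  73.7 75. ] z 1.6
  x 75 100 n 39 lat [-35.5 -35.4  40.9  41.1] z 5.5
  x range [-127.9 -121.1  109.4  110. ]
  lid [510.9, 11.3] ang 184.9 r 101.0 to front -1.0 162
  x -28 -14 n 48 lat [-36.1 -33.6  40.8  41.6] z 8.9
  x 15 30 n 32 lat [-39.3 -38.5   5.    5.5] z 8.8
  x 45 75 n 26 lat [-37.3 -37.   39.7  42.9] z 8.1
  x 75 100 n 38 lat [-40.9 -36.2  41.6  41.7] z 8.5
  x range [-43.  -42.4 109.9 110.8]
```

>>> jog_arm --pt "0 0 0 -0.5 -4 0 5" --pt "0 0 0 0 0 0 5"

```text
t: 51.22
eef_pos: [452.0, 110.8, 203.2]
tcp_rot: [3.137, 0.001, -0.718]
ft_force: [0.6, 0.6, -2.8]
opening: 0.188
grip_force: 30.0
```

```bash
python3 -c "
from h import *
st()
for n in ['top','scene']: d=cam(n);ang(d)
s=env.state()['eef_pos']
plan([Q(138,50,gap=60),Q(138,90,gap=60),P(475,190,95,-100),F(172,95),F(172,80)])
"
```

```text
t 51.2 pos [452.  110.8 203.2] rpy [ 1.798e+02  1.000e-01 -4.110e+01] F [ 0.6  0.6 -2.8] M [0.01 0.17 0.  ] open 17.9 grip 30.0 q [  6.  23. 117.  -0.  41. 137.]
  lid [512.2, 12.4] ang 184.4 r 99.6 to front -0.5 282
  lid [510.5, 13.2] ang 183.9 r 101.2 to front 0.0 159
[[0, 0, 0.9, -0.4, 20.6, 0.2, 5], [0, 0, 0, 0, 0, -40, 5], [0, 0, -8, -8.8, -23.8, -1.2, 5], [0, 0, -8, -5.4, -24.8, -1.3, 5], [0, 0, -8, -2, -25.3, -1.2, 5], [0, 0, -8, 1.6, -25.4, -1.3, 5], [0, 0, -7, 12.7, 0.1, 0, 5], [0, 0, -6.9, 12.7, 1.6, 0, 5], [0, 0, 0, 0, 0, 15, 5]]
end [500.5 185.3 233. ] 3.9
```

>>> jog_arm --pt "0 0 0.9 -0.4 15 0 5" --pt "0 0 0 0 0 -45 5" --pt "0 0 -8 -8.8 -23.8 -1.2 5" --pt "0 0 -8 -5.4 -24.8 -1.3 5" --pt "0 0 -8 -2 -25.3 -1.2 5" --pt "0 0 -8 1.6 -23 -1.3 5" --pt "0 0 -7 12.7 0.1 0 5" --pt "0 0 -6.9 12.7 1.6 0 5" --pt "0 0 0 0 0 19 5" --pt "0 0 0 0 0 0 5"

```text
t: 52.58
eef_pos: [502.7, 186.5, 232.8]
tcp_rot: [3.139, 0.007, 0.066]
ft_force: [-0.2, -0.3, -2.4]
opening: 0.193
grip_force: 30.0
```

```bash
sed -i 's/LID=np.array(.*/LID=np.array([511.6,12.8])/' h.py; python3 -c "
from h import *
st()
for n in ['top','scene']: d=cam(n);rel(d);ang(d)
plan([F(66,80)])
"
```

```text
t 52.6 pos [502.7 186.5 232.8] rpy [179.8   0.4   3.8] F [-0.2 -0.3 -2.4] M [-0.04  0.21  0.  ] open 18.4 grip 30.0 q [ 13.  25. 105.  -0.  50. 100.]
  x 15 30 n 27 lat [-37.3 -31.7  37.5  38.2] z 4.7
  x 45 75 n 33 lat [-38.8 -38.6 -19.   69.3] z 4.7
  x 75 100 n 61 lat [-37.5 -37.4  71.9  71.9] z 4.7
  x range [ 24.4  24.5 109.6 110. ]
  lid fx 174.2 lat -2.2 284
  lid [512.4, 12.7] ang 184.2 r 99.4 to front -0.3 284
  x -28 -14 n 23 lat [-34.9 -33.2  36.9  40.1] z 8.0
  x 15 30 n 60 lat [-38.6 -38.2  37.8  38.2] z 8.2
  x 45 75 n 47 lat [-40.3 -39.3  64.9  65. ] z 6.1
  x 75 100 n 42 lat [-41.8 -40.6  72.9  73.7] z 6.2
  x range [-30.9 -29.6 166.4 168.9]
  lid fx -71.6 lat 59.3 110
  lid fx -59.9 lat 153.2 121
  lid fx 173.8 lat -4.3 158
  lid [510.6, 13.2] ang 183.9 r 101.1 to front 0.0 158
[[0, 0, 0, -1, 36.1, 0.4, 5], [0, 0, 0, -1, 36.1, 0.3, 5], [0, 0, -0.1, -0.9, 36.1, 0.4, 5]]
end [507.6  78.6 233. ] 3.9
```

>>> jog_arm --pt "0 0 0 -2.9 22 0 5" --pt "0 0 0 0 20 0 5" --pt "0 0 0 0 15 0 5" --pt "0 0 0 0 15 0 5" --pt "0 0 0 0 15 0 5" --pt "0 0 0 0 12 0 5" --pt "0 0 0 0 9 0 5" --pt "0 0 0 0 0 0 5"

```text
t: 53.68
eef_pos: [508.0, 78.9, 234.0]
tcp_rot: [3.139, 0.004, 0.066]
ft_force: [0.1, 1.3, -3.6]
opening: 0.188
grip_force: 30.0
```

>>> jog_arm --pt "0 0 0 0 0 -8 5" --pt "0 0 0 0 0 -5 5" --pt "0 0 0 0 0 -4 5" --pt "0 0 0 0 0 -4 5" --pt "0 0 0 0 0 -4 5" --pt "0 0 0 0 0 -5 5" --pt "0 0 0 0 0 -5 5" --pt "0 0 0 0 0 -5 5" --pt "0 0 0 0 0 -5 5" --pt "0 0 0 0 0 -5 5"

```text
t: 54.92
eef_pos: [508.1, 79.5, 284.4]
tcp_rot: [3.139, 0.004, 0.067]
ft_force: [0.7, 0.5, -3.7]
opening: 0.184
grip_force: 30.0
```

>>> jog_arm --pt "0 0 0 0 0 -8 5" --pt "0 0 0 0 0 -10 5" --pt "0 0 0 0 0 -10 5" --pt "0 0 0 0 0 -5 5" --pt "0 0 0 0 0 0 5"

```text
t: 55.55
eef_pos: [508.3, 79.6, 317.4]
tcp_rot: [3.139, 0.003, 0.067]
ft_force: [0.1, 0.2, -3.7]
opening: 0.189
grip_force: 30.0
```

```bash
python3 -c "
from h import *
st()
d=cam('top');rel(d,170)
d=cam('scene');rel(d,170)
plan([P(470,220,140,-50),P(400,300,120,-25),T(-100,95),T(-100,55)],vmax=35,wmax=8)
"
```

```text
t 55.5 pos [508.3  79.6 317.4] rpy [179.9   0.2   3.9] F [ 0.1  0.2 -3.7] M [ 0.08  0.18 -0.  ] open 18.0 grip 30.0 q [  2.  18. 103.  -0.  60.  88.]
  x 45 75 n 147 lat [-43.6 -43.5  24.9  27. ] z 14.5
  x 75 100 n 163 lat [-43.4 -43.3  38.6  38.6] z 13.9
  x range [ 49.5  49.8 111.8 112.2]
  lid fx -219.9 lat 1.5 254
  lid fx 70.3 lat -11.6 138
  x -28 -14 n 38 lat [-37.  -36.7  39.2  39.4] z 8.9
  x 15 30 n 42 lat [-39.5 -38.2  38.6  39.3] z 10.0
  x 45 75 n 128 lat [-44.3 -43.5  44.4  45.4] z 17.4
  x 75 100 n 134 lat [-44.9 -42.9  44.2  44.3] z 16.8
  x range [-31.1 -28.4 113.2 114.3]
  lid fx -105.4 lat 97.4 110
  lid fx -94.8 lat 184.5 120
  lid fx 58.5 lat -8.9 155
[[0, 0, -7.2, -5.6, -28.6, 4.8, 5], [0, 0, -7.2, -2, -29.1, 4.8, 5], [0, 0, -7.2, 1.6, -29.1, 4.8, 5], [0, 0, -7.3, 5.3, -28.7, 4.7, 5], [0, 0, -7.2, 8.8, -27.7, 4.8, 5], [0, 0, -6.3, -0.6, -26.6, 5, 5], [0, 0, -6.2, 2.4, -26.5, 5, 5], [0, 0, -6.3, 5.2, -26.2, 5, 5], [0, 0, -6.2, 8, -25.4, 5, 5], [0, 0, -7.6, 4.6, -21.1, 8.3, 5]]
[[0, 0, -7.6, 7.3, -20.3, 8.3, 5], [0, 0, -7.6, 9.9, -19.2, 8.4, 5], [0, 0, 0, 0, 0, 20, 5], [0, 0, 0, 0, 0, 20, 5]]
end [348.6 339.6 208. ] 87.8
```

>>> jog_arm --pt "0 0 -7.2 -5.6 -28.6 4.8 5" --pt "0 0 -7.2 -2 -29.1 4.8 5" --pt "0 0 -7.2 1.6 -29.1 4.8 5" --pt "0 0 -7.3 5.3 -28.7 4.7 5" --pt "0 0 -7.2 8.8 -27.7 4.8 5" --pt "0 0 -6.3 -0.6 -26.6 5 5" --pt "0 0 -6.2 2.4 -26.5 5 5" --pt "0 0 -6.3 5.2 -26.2 5 5" --pt "0 0 -6.2 8 -25.4 5 5" --pt "0 0 -7.6 4.6 -21.1 8.3 5"

```text
t: 56.9
eef_pos: [382.3, 314.1, 264.3]
tcp_rot: [-3.138, 0.004, 1.271]
ft_force: [-0.3, -0.8, -4.2]
opening: 0.186
grip_force: 30.0
```

>>> jog_arm --pt "0 0 -7.6 7.3 -20.3 8.3 5" --pt "0 0 -7.6 9.9 -19.2 8.4 5" --pt "0 0 0 0 0 20 5" --pt "0 0 0 0 0 20 5" --pt "0 0 0 0 0 0 5"

```text
t: 57.52
eef_pos: [347.9, 339.1, 207.0]
tcp_rot: [-3.135, 0.005, 1.532]
ft_force: [0.8, -0.4, -3.1]
opening: 0.187
grip_force: 30.0
```

```bash
python3 -c "
from h import *
st()
for n in ['top','scene']: d=cam(n);rel(d,70)
"
```

```text
t 57.5 pos [347.9 339.1 207. ] rpy [-179.6    0.3   87.8] F [ 0.8 -0.4 -3.1] M [-0.1   0.14 -0.02] open 17.8 grip 30.0 q [ 36.  24. 114.   0.  43.  39.]
  x -28 -14 n 77 lat [-38.4 -38.3   9.7  10.1] z 4.5
  x 15 30 n 86 lat [-39.  -38.9   9.    9.2] z 5.2
  x 45 75 n 225 lat [-42.3 -42.   48.1  48.6] z 12.4
  x 75 100 n 150 lat [-41.5 -40.1  13.7  14.6] z 12.0
  x range [-30.2 -29.8 166.4 169. ]
  lid fx 163.4 lat -5.5 256
  lid fx 66.0 lat -4.1 197
  x -28 -14 n 25 lat [-40.1 -38.6   1.3   8.3] z 8.5
  x 15 30 n 30 lat [-40.3 -39.7  34.   34.1] z 11.1
  x 45 75 n 96 lat [-45.1 -44.   46.   46.3] z 16.0
  x 75 100 n 85 lat [-43.2 -41.3  38.   42.8] z 15.2
  x range [-34.1 -32.4 168.4 170. ]
  lid fx 39.2 lat 129.5 76
  lid fx 65.9 lat 4.5 83
  lid fx 185.5 lat -26.5 110
```

>>> jog_arm --pt "0 0 0 0 0 14 5" --pt "0 0 0 0 0 8 5" --pt "0 0 0 0 0 4 5" --pt "0 0 0 0 0 4 5" --pt "0 0 0 0 0 4 5" --pt "0 0 0 0 0 2 5" --pt "0 0 0 0 0 0 5"

```text
t: 58.5
eef_pos: [348.1, 339.3, 172.1]
tcp_rot: [-3.138, 0.003, 1.532]
ft_force: [0.5, -0.0, -2.7]
opening: 0.188
grip_force: 30.0
```

>>> jog_arm --pt "0 0 0 0 -8 0 5" --pt "0 0 0 0 -15 0 5" --pt "0 0 0 0 -20 0 5" --pt "0 0 0 0 -25 0 5" --pt "0 0 0 0 -24 0 5" --pt "0 0 0 0 -4 0 5" --pt "0 0 0 0 0 0 5"

```text
t: 59.38
eef_pos: [252.0, 343.3, 172.7]
tcp_rot: [-3.138, 0.002, 1.533]
ft_force: [0.2, -0.4, -2.4]
opening: 0.188
grip_force: 30.0
```

```bash
python3 -c "
from h import *
st()
d=cam('top');rel(d,42);print([s for s in spots(d,42) if s[1]<60 and s[0][1]>250])
d=cam('scene');rel(d,42);print([s for s in spots(d,42) if s[1]<60 and s[0][1]>250])
"
```

```text
t 59.4 pos [252.  343.3 172.7] rpy [-1.798e+02  1.000e-01  8.780e+01] F [ 0.2 -0.4 -2.4] M [-0.06  0.09 -0.  ] open 17.9 grip 30.0 q [ 45.  23. 124.   0.  33.  47.]
  x -28 -14 n 78 lat [-38.6 -38.6   8.4   9. ] z 6.1
  x 15 30 n 83 lat [-38.5 -37.9   8.9   9.9] z 6.1
  x 45 75 n 31 lat [-39.  -38.4 -31.  -30.6] z 5.2
  x 75 100 n 48 lat [-69.8 -63.4  64.4  73.6] z 3.0
  x range [-30.  -29.8 168.4 168.7]
  lid fx 162.5 lat 2.4 266
  lid fx 111.9 lat 165.5 291
[([618.0, 329.3], 42.2, 242), ([503.2, 518.6], 53.2, 532), ([516.2, 335.3], 42.5, 254), ([414.9, 339.4], 42.6, 266), ([370.6, 504.3], 38.3, 291)]
  x -28 -14 n 19 lat [-42.7 -37.6   2.3   2.9] z 8.8
  x 15 30 n 34 lat [-41.4 -35.7  30.4  35. ] z 9.5
  x 45 75 n 30 lat [-42.2 -40.4  37.9  42.1] z 7.8
  x 75 100 n 37 lat [-70.9 -65.9  37.9  40.4] z 5.6
  x range [-31.9 -31.2 167.9 169.2]
  lid fx 111.4 lat 165.3 76
  lid fx 159.6 lat 4.9 98
[([370.4, 504.0], 42.5, 76), ([495.4, 528.7], 56.9, 148), ([412.3, 341.8], 46.0, 98), ([514.5, 337.8], 46.0, 110), ([616.5, 332.0], 45.8, 119)]
```

```bash
python3 -c "
from h import *
plan([P(252,343,120,-5),P(400,190,120,-60),P(415,0,120,-60),Q(229.5,110,gap=55),Q(229.5,50,gap=55)],vmax=55)
"
```

```text
[[0, 0, 1.4, 0.1, -0.3, -50.2, 5], [0, 0, 1.3, 0.2, -0.3, -50.2, 5], [0, 0, 9.2, -23.3, 26.8, 0, 5], [0, 0, 9.2, -18.7, 30.2, 0, 5], [0, 0, 9.2, -13.7, 32.9, 0, 5], [0, 0, 9.1, -8.2, 34.6, 0, 5], [0, 0, 9.2, -2.7, 35.5, 0, 5], [0, 0, 9.1, 3.1, 35.4, 0, 5], [0, 0, 0, -20.5, 43, 0, 5], [0, 0, 0, -20.6, 43, 0, 5]]
[[0, 0, 0, -20.5, 43, 0, 5], [0, 0, 0, -20.6, 43, 0, 5], [0, 0, -4.9, 7.2, 48.2, 2.5, 5], [0, 0, -4.9, 3, 48.6, 2.5, 5], [0, 0, -4.8, -1.1, 48.7, 2.5, 5], [0, 0, -4.9, -5.2, 48.4, 2.5, 5], [0, 0, 0, 0, 0, 30, 5], [0, 0, 0, 0, 0, 30, 5]]
end [ 536.8 -152.2  203. ] 49.5
```

>>> jog_arm --pt "0 0 1.4 0 0 -50 5" --pt "0 0 1.3 0 0 -50 5" --pt "0 0 9.2 -23.3 26.8 0 5" --pt "0 0 9.2 -18.7 30.2 0 5" --pt "0 0 9.2 -13.7 32.9 0 5" --pt "0 0 9.1 -8.2 34.6 0 5" --pt "0 0 9.2 -2.7 35.5 0 5" --pt "0 0 9.1 3.1 35.4 0 5" --pt "0 0 0 -20.5 43 0 5" --pt "0 0 0 -20.6 43 0 5"

```text
t: 60.72
eef_pos: [409.0, 93.2, 272.3]
tcp_rot: [3.141, 0.005, 0.524]
ft_force: [0.9, -1.3, -1.6]
opening: 0.189
grip_force: 30.0
```

>>> jog_arm --pt "0 0 0 -20.5 43 0 5" --pt "0 0 0 -20.6 43 0 5" --pt "0 0 -4.9 7.2 48.2 2.5 5" --pt "0 0 -4.9 3 48.6 2.5 5" --pt "0 0 -4.8 -1.1 48.7 2.5 5" --pt "0 0 -4.9 -5.2 48.4 2.5 5" --pt "0 0 0 0 0 0 5" --pt "0 0 0 0 0 0 5"

```text
t: 61.72
eef_pos: [536.9, -152.6, 262.1]
tcp_rot: [-3.139, 0.005, 0.863]
ft_force: [0.0, -0.3, -2.6]
opening: 0.19
grip_force: 30.0
```

```bash
cat >> h.py <<'E'
def redang(d):
    W=cloud(d)
    for m in comps(masks(d)['red'],40):
        p=W[m]; p=p[(p[:,2]>40)&(p[:,2]<95)]
        if len(p)<20 or np.hypot(*(np.median(p[:,:2],0)-C))>150: continue
        # rim ring: circle fit of points near the top
        t=p[(p[:,2]>74)]; (x,y),r=cv2.minEnclosingCircle(t[:,:2].astype(np.float32)); v=np.array([x,y])-C
        print('  red',round(x,1),round(y,1),'rad',round(r,1),'ang',round(np.degrees(np.arctan2(v[1],v[0]))%360,1),'r',round(np.hypot(*v),1))
E
python3 -c "
from h import *
st()
for n in ['top','scene']: d=cam(n);redang(d);fork(d)
plan([Q(229.5,110,gap=55),Q(229.5,50,gap=55)])
"
```

```text
t 61.7 pos [ 536.9 -152.6  262.1] rpy [-179.8    0.3   49.5] F [ 0.  -0.3 -2.6] M [-0.1   0.14  0.03] open 18.1 grip 30.0 q [-23.  25. 101.  -0.  55.  18.]
  red 617.9 -78.9 rad 40.5 ang 273.7 r 99.2
  x range None
  red 620.2 -83.5 rad 41.9 ang 274.8 r 103.9
  x -28 -14 n 55 lat [-39.4 -37.3  37.5  38.2] z 8.9
  x 15 30 n 92 lat [-38.9 -38.5  37.8  38.7] z 8.1
  x 45 75 n 45 lat [-39.3 -38.9  37.6  38.2] z 8.3
  x 75 100 n 37 lat [-39.3 -38.9  37.8  38.1] z 8.3
  x range [-32.3 -29.6 110.8 112.8]
[[0, 0, 0, -0.3, 0.1, -0.3, 5], [0, 0, 0, 0, 0, 30, 5], [0, 0, 0, 0, 0, 30, 5]]
end [ 536.7 -152.2  203. ] 49.5
```

Same stroke as before.

>>> jog_arm --pt "0 0 0 0 0 30 5" --pt "0 0 0 0 0 20 5" --pt "0 0 0 0 0 9 5" --pt "0 0 0 0 -12 0 5" --pt "0 0 0 0 -5 0 5" --pt "0 0 5 -2.2 -15.8 0 5" --pt "0 0 7.9 -3.5 -25 0 5" --pt "0 0 7.9 -3.5 -25 0 5" --pt "0 0 7.9 -3.5 -25 0 5" --pt "0 0 7.9 -3.5 -25 0 5"

```text
t: 63.08
eef_pos: [445.3, -56.9, 204.7]
tcp_rot: [3.139, 0.002, 0.221]
ft_force: [2.5, -1.4, -2.6]
opening: 0.191
grip_force: 30.0
```

>>> jog_arm --pt "0 0 7 -3.4 -21.8 0 5" --pt "0 0 7.2 -3.3 -22.6 0 5" --pt "0 0 7.1 -3.3 -22.6 0 5" --pt "0 0 7.2 -3.3 -22.6 0 5" --pt "0 0 7.1 -3.4 -22.6 0 5" --pt "0 0 6 -3 -19 0 5" --pt "0 0 4 -2 -12 0 5" --pt "0 0 0 0 0 0 5"

```text
t: 64.08
eef_pos: [440.5, 84.2, 204.1]
tcp_rot: [3.138, 0.001, -0.568]
ft_force: [-0.5, -0.1, -3.0]
opening: 0.188
grip_force: 30.0
```

```bash
python3 -c "
from h import *
st()
for n in ['top','scene']: d=cam(n);redang(d);fork(d)
plan([Q(p,50,n=1) for p in (143,141,139)])
"
```

```text
t 64.1 pos [440.5  84.2 204.1] rpy [179.8   0.  -32.5] F [-0.5 -0.1 -3. ] M [0.08 0.12 0.03] open 17.9 grip 30.0 q [  2.  22. 119.  -0.  40. 125.]
  red 514.2 -0.6 rad 41.1 ang 192.0 r 99.5
  x 45 75 n 5 lat [69.8 71.2 72.6 74.3] z -5.4
  x 75 100 n 38 lat [-36.5 -36.4  40.4  40.8] z 5.5
  x range [-129.9 -122.1  108.5  109.8]
  red 514.7 -2.4 rad 42.8 ang 193.0 r 99.4
  x -28 -14 n 53 lat [-39.3 -33.3  40.2  40.5] z 8.0
  x 15 30 n 60 lat [-38.5 -34.9  40.1  40.6] z 9.1
  x 45 75 n 42 lat [-40.7 -40.2  41.9  42.3] z 7.7
  x 75 100 n 35 lat [-40.2 -37.6  38.   39.3] z 7.6
  x range [-46.4 -44.9 111.1 111.7]
[[0, 0, 4.5, -3.4, -14.6, 0.9, 5], [0, 0, 2, -1.2, -6.3, 0, 5], [0, 0, 2, -1.2, -6.3, 0, 5]]
end [451.1 109.1 203. ] -41.0
```

>>> jog_arm --pt "0 0 4.4 -4 -13.5 0 5" --pt "0 0 2 -1.2 -6.3 0 5" --pt "0 0 2 -1.2 -5 0 5" --pt "0 0 0 -0.5 -4 0 5" --pt "0 0 0 0 0 0 5" --pt "0 0 0 0 0 0 5"

```text
t: 64.92
eef_pos: [451.6, 110.7, 203.3]
tcp_rot: [3.137, 0.001, -0.716]
ft_force: [0.8, -0.1, -3.4]
opening: 0.184
grip_force: 30.0
```

```bash
python3 -c "
from h import *
st()
for n in ['top','scene']: d=cam(n);redang(d)
plan([Q(138,50,gap=58),Q(138,95,gap=58),P(415,0,110,-80),P(480,-250,90,-45)],vmax=50)
"
```

```text
t 64.9 pos [451.6 110.7 203.3] rpy [ 1.798e+02  1.000e-01 -4.100e+01] F [ 0.8 -0.1 -3.4] M [ 0.01  0.17 -0.02] open 17.5 grip 30.0 q [  6.  23. 117.  -0.  41. 137.]
  red 511.4 13.1 rad 40.9 ang 184.0 r 100.3
  red 512.9 12.1 rad 43.6 ang 184.6 r 98.9
[[0, 0, 1, -0.2, 18.4, 0.3, 5], [0, 0, 0, 0, 0, -45, 5], [0, 0, -8.7, 7.9, 14.7, -2.5, 5], [0, 0, -8.7, 5.5, 15.7, -2.5, 5], [0, 0, -8.7, 3.1, 16.3, -2.5, 5], [0, 0, -8.6, 0.6, 16.6, -2.5, 5], [0, 0, -8.7, -1.8, 16.5, -2.5, 5], [0, 0, -8.6, -4.4, 16.1, -2.5, 5], [0, 0, -5.8, 3.4, 42.9, 3.3, 5], [0, 0, -5.8, -0.9, 43, 3.3, 5]]
[[0, 0, -5.9, -5.2, 42.7, 3.4, 5], [0, 0, -5.8, -9.6, 41.9, 3.3, 5], [0, 0, -5.9, -13.8, 40.7, 3.4, 5], [0, 0, -5.8, -17.9, 39.1, 3.3, 5]]
end [ 480.3 -249.6  243. ] 45.0
```

>>> jog_arm --pt "0 0 1 0 18.4 0 5" --pt "0 0 0 0 0 -45 5" --pt "0 0 -8.7 7.9 14.7 -2.5 5" --pt "0 0 -8.7 5.5 15.7 -2.5 5" --pt "0 0 -8.7 3.1 16.3 -2.5 5" --pt "0 0 -8.6 0.6 16.6 -2.5 5" --pt "0 0 -8.7 -1.8 16.5 -2.5 5" --pt "0 0 -8.6 -4.4 16.1 -2.5 5" --pt "0 0 -5.8 3.4 42.9 3.3 5" --pt "0 0 -5.8 -0.9 43 3.3 5"

```text
t: 66.28
eef_pos: [436.6, -84.4, 257.3]
tcp_rot: [3.141, 0.005, 0.38]
ft_force: [0.9, 0.4, -1.9]
opening: 0.187
grip_force: 30.0
```

>>> jog_arm --pt "0 0 -5.9 -5.2 42.7 3.4 5" --pt "0 0 -5.8 -9.6 41.9 3.3 5" --pt "0 0 -5.9 -13.8 40.7 3.4 5" --pt "0 0 -5.8 -17.9 39.1 3.3 5" --pt "0 0 0 0 0 0 5"

```text
t: 66.9
eef_pos: [479.8, -252.0, 243.4]
tcp_rot: [-3.14, 0.005, 0.782]
ft_force: [-1.0, 0.3, -2.6]
opening: 0.187
grip_force: 30.0
```

```bash
python3 -c "
from h import *
st()
for n in ['top','scene']: d=cam(n);redang(d)
plan([P(486,-337,50,0),P(486,-337,15,0)],vmax=40)
"
```

```text
t 66.9 pos [ 479.8 -252.   243.4] rpy [-179.9    0.3   44.8] F [-1.   0.3 -2.6] M [-0.05  0.13 -0.05] open 17.8 grip 30.0 q [-35.  25. 104.  -0.  51.  11.]
  red 511.8 13.4 rad 40.8 ang 183.8 r 99.9
  red 513.6 9.9 rad 41.9 ang 185.9 r 98.4
[[0, 0, -9, -11.3, 13.3, 8.1, 5], [0, 0, -9, -13.3, 11.3, 8.1, 5], [0, 0, -9.1, -14.9, 9.1, 8.2, 5], [0, 0, -9, -16.1, 6.6, 8.1, 5], [0, 0, -9.1, -17, 4, 8.2, 5], [0, 0, 0, 0, 0, 35, 5]]
end [ 486.  -336.5  168. ] 90.0
```

>>> jog_arm --pt "0 0 -9 -11.3 13.3 8.1 5" --pt "0 0 -9 -13.3 11.3 8.1 5" --pt "0 0 -9.1 -14.9 9.1 8.2 5" --pt "0 0 -9 -16.1 6.6 8.1 5" --pt "0 0 -9.1 -17 4 8.2 5" --pt "0 0 0 0 0 20 5" --pt "0 0 0 0 0 15 5" --pt "0 0 0 0 0 5 5" --pt "0 0 0 0 0 3 5" --pt "0 0 0 0 0 0 5"

```text
t: 68.25
eef_pos: [487.1, -336.6, 160.9]
tcp_rot: [-3.138, 0.003, 1.574]
ft_force: [-0.3, 0.8, -3.1]
opening: 0.189
grip_force: 30.0
```

>>> jog_arm --pt "0 0 0 0 0 1.5 5" --pt "0 0 0 0 0 0 5"

```text
t: 68.5
eef_pos: [487.0, -336.7, 159.3]
tcp_rot: [-3.138, 0.003, 1.573]
ft_force: [-0.6, 0.3, -3.3]
opening: 0.19
grip_force: 30.0
```

>>> jog_arm --pt "0 0 0 0 0 1.5 5" --pt "0 0 0 0 0 0 5"

```text
t: 68.75
eef_pos: [487.0, -336.8, 157.6]
tcp_rot: [-3.138, 0.003, 1.573]
ft_force: [0.1, -0.3, -3.5]
opening: 0.188
grip_force: 30.0
```

>>> jog_arm --pt "0 0 0 0 0 1 5" --pt "0 0 0 0 0 0 5"

```text
t: 69.0
eef_pos: [486.9, -336.8, 157.4]
tcp_rot: [-3.138, 0.003, 1.573]
ft_force: [-2.7, 1.4, 5.4]
opening: 0.191
grip_force: 30.0
```

>>> jog_arm --pt "0 0 0 0 0 1 5" --pt "0 0 0 0 0 0 5"

```text
t: 69.25
eef_pos: [486.8, -336.9, 157.2]
tcp_rot: [-3.139, 0.003, 1.573]
ft_force: [-6.7, 3.0, 16.7]
opening: 0.188
grip_force: 30.0
```

Standing on the mat; release symmetrically and rise.

>>> jog_arm --pt "0 0 0 0 0 -1.5 5" --pt "0 0 0 0 0 0 40" --pt "0 0 0 0 0 0 70" --pt "0 0 0 0 0 0 70" --pt "0 0 0 0 0 -10 70" --pt "0 0 0 0 0 -40 70" --pt "0 0 0 0 0 -50 70" --pt "0 0 0 0 0 -40 70"

```text
t: 70.25
eef_pos: [487.5, -336.3, 299.8]
tcp_rot: [-3.139, 0.004, 1.574]
ft_force: [1.0, 0.1, -0.5]
opening: 0.732
grip_force: 0.0
```

>>> jog_arm --pt "0 0 0 30 -40 0 70" --pt "0 0 0 40 -30 0 70" --pt "0 0 0 40 -10 0 70" --pt "0 0 0 40 0 0 70" --pt "0 0 0 0 0 0 70"

```text
t: 70.88
eef_pos: [406.8, -184.8, 298.0]
tcp_rot: [-3.139, 0.003, 1.576]
ft_force: [0.5, -0.6, 0.2]
opening: 0.736
grip_force: 0.0
```

```bash
python3 -c "
from h import *
st()
for n in ['top','scene']: d=cam(n,n+'20.png');redang(d);puller(d);print([s for s in spots(d,42) if s[1]<60 and s[0][1]>250])
a=cv2.imread('pics/scene20.png')[110:340,160:450]; cv2.imwrite('pics/c20.png',cv2.resize(a,(756,600)))
"
```

```text
t 70.9 pos [ 406.8 -184.8  298. ] rpy [-179.8    0.2   90.3] F [ 0.5 -0.6  0.2] M [-0.1   0.05  0.03] open 70.0 grip 0.0 q [-33.  13. 113.  -0.  54. -33.]
  red 511.8 12.9 rad 40.9 ang 184.1 r 100.0
 cap 46 [ 478.  -380.   138.5]
[([618.1, 329.3], 42.2, 241), ([503.1, 518.1], 53.3, 537), ([516.2, 335.3], 42.7, 254), ([414.9, 339.4], 42.7, 265), ([370.5, 504.3], 38.6, 294)]
  red 514.2 9.1 rad 42.1 ang 186.4 r 97.9
 cap 53 [ 478.9 -382.3  140.9]
[([370.3, 504.3], 42.4, 75), ([496.0, 528.5], 57.1, 150), ([412.6, 342.0], 46.4, 97), ([514.5, 337.8], 46.1, 110), ([616.4, 332.2], 45.9, 120)]
```

View pics/c20.png

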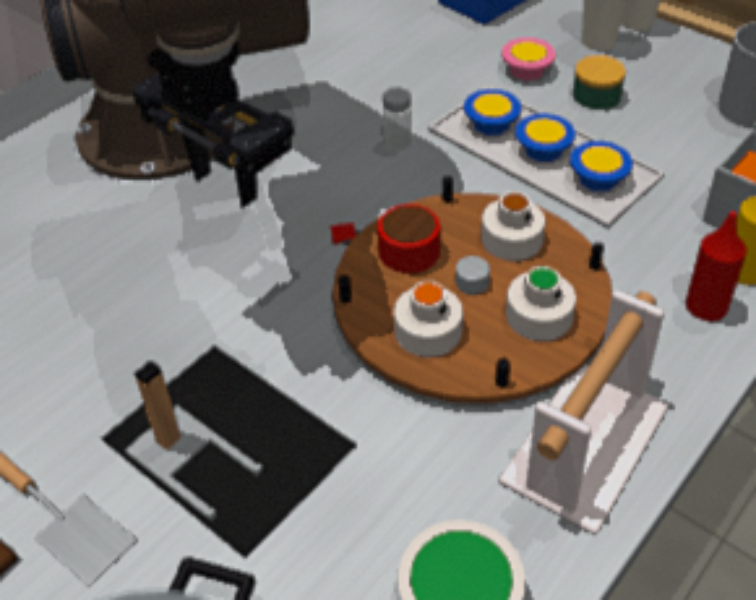

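>>> jog_arm --pt "0 0 0 -50 18 0 90" --pt "0 0 0 -50 18 0 90" --pt "0 0 0 -50 18 0 90" --pt "0 0 0 -46 18 0 90" --pt "0 0 0 0 0 0 90" --pt "0 0 0 0 0 0 90"

```text
t: 71.72
eef_pos: [479.1, -382.8, 296.8]
tcp_rot: [-3.137, 0.002, 1.572]
ft_force: [-0.8, 0.8, 0.1]
opening: 0.946
grip_force: 0.0
```

```bash
python3 -c "
from h import *
st()
d=cam('scene');puller(d)
plan([(478.5,-381.2,165,90,90),(478.5,-381.2,157.5,90,90)])
"
```

```text
t 71.7 pos [ 479.1 -382.8  296.8] rpy [-1.797e+02  1.000e-01  9.010e+01] F [-0.8  0.8  0.1] M [-0.13  0.06 -0.  ] open 89.9 grip 0.0 q [-45.  27.  91.  -0.  63. -45.]
 cap 52 [ 479.4 -382.1  141.1]
[[0, 0, 0, 0.4, -0.2, 44, 90], [0, 0, 0.1, 0.4, -0.2, 44, 90], [0, 0, 0, 0.3, -0.3, 44.1, 90], [0, 0, 0, 0, 0, 7.5, 90]]
end [ 478.5 -381.2  157.5] 90.0
```

>>> jog_arm --pt "0 0 0 0.4 0 44 90" --pt "0 0 0 0.4 -0.2 44 90" --pt "0 0 0 0.3 -0.3 44 90" --pt "0 0 0 0 0 7 90" --pt "0 0 0 0 0 0 50" --pt "0 0 0 0 0 0 20" --pt "0 0 0 0 0 0 5" --pt "0 0 0 0 0 0 5" --pt "0 0 0 0 0 0 5" --pt "0 0 0 0 0 0 5"

```text
t: 73.03
eef_pos: [478.6, -381.7, 158.3]
tcp_rot: [-3.138, 0.003, 1.573]
ft_force: [0.0, 0.1, -1.4]
opening: 0.372
grip_force: 0.0
```

>>> jog_arm --pt "0 0 0 0 0 -8 5" --pt "0 0 0 20 3 0 5" --pt "0 0 0 22 3 0 5" --pt "0 0 0 0 0 5 5" --pt "0 0 0 0 0 2 5" --pt "0 0 0 0 0 0 5"

```text
t: 73.78
eef_pos: [485.5, -340.5, 162.8]
tcp_rot: [3.141, 0.008, 1.574]
ft_force: [-6.2, -6.2, 29.4]
opening: 0.19
grip_force: 30.0
```

>>> jog_arm --pt "0 0 0 0 0 1 5" --pt "0 0 0 0 0 0 5"

```text
t: 74.03
eef_pos: [485.5, -340.8, 162.2]
tcp_rot: [3.14, 0.009, 1.574]
ft_force: [-7.3, -5.9, 32.7]
opening: 0.185
grip_force: 30.0
```

>>> jog_arm --pt "0 0 0 0 0 -2.5 5" --pt "0 0 0 0 0 0 40" --pt "0 0 0 0 0 0 80" --pt "0 0 0 0 0 0 80" --pt "0 0 0 0 0 0 80" --pt "0 0 0 0 0 -10 80" --pt "0 0 0 0 0 -40 80" --pt "0 0 0 0 0 -50 80" --pt "0 0 0 0 0 -40 80"

```text
t: 75.15
eef_pos: [485.0, -339.2, 303.3]
tcp_rot: [-3.139, 0.004, 1.573]
ft_force: [0.6, -0.0, -0.3]
opening: 0.84
grip_force: 0.0
```

>>> jog_arm --pt "0 0 0 30 -40 0 70" --pt "0 0 0 40 -30 0 70" --pt "0 0 0 40 -10 0 70" --pt "0 0 0 40 0 0 70" --pt "0 0 0 0 0 0 70"

```text
t: 75.78
eef_pos: [404.3, -187.7, 301.5]
tcp_rot: [-3.138, 0.003, 1.576]
ft_force: [-0.3, 0.0, 0.5]
opening: 0.737
grip_force: 0.0
```

```bash
python3 -c "
from h import *
st()
for n in ['top','scene']: d=cam(n,n+'21.png');redang(d);puller(d)
a=cv2.imread('pics/scene21.png')[110:340,160:450]; cv2.imwrite('pics/c21.png',cv2.resize(a,(756,600)))
"
```

```text
t 75.8 pos [ 404.3 -187.7  301.5] rpy [-179.8    0.2   90.3] F [-0.3  0.   0.5] M [-0.04  0.09 -0.01] open 70.1 grip 0.0 q [-33.  13. 112.  -0.  55. -33.]
  red 511.6 13.5 rad 40.7 ang 183.7 r 100.1
 cap 42 [ 485.9 -354.1  138.9]
  red 515.4 7.7 rad 41.7 ang 187.3 r 96.9
 cap 52 [ 485.8 -355.5  140.7]
```

View pics/c21.png

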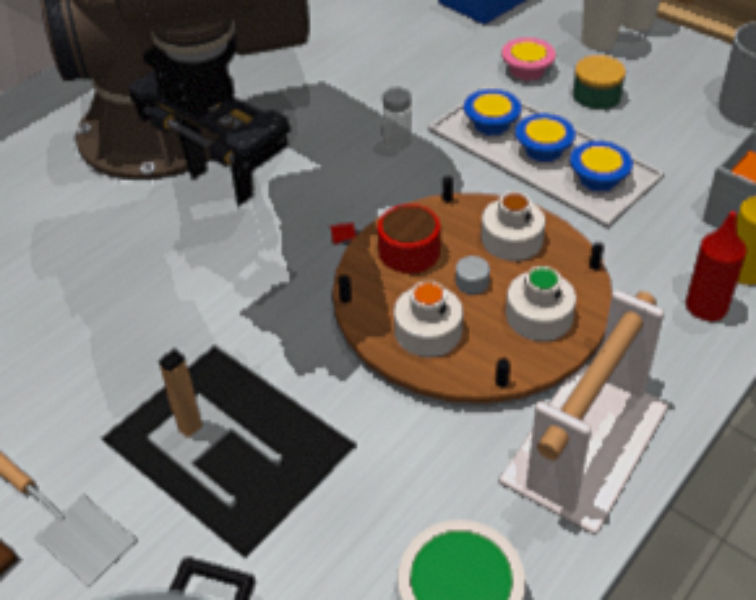

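The picture shows the puller upright and well inside the mat (grip near [180, 395]). The three lids stand in the tray ([492,110], [545,135], [600,162]), and the red pot is at the pointer.

```bash
python3 -c "
from h import *
print(env.job_done())"
```

```text
the job is handed in; nothing more can be done
None
```

I've handed the job in: all three blue lids were pulled off at the front and stand right way up in the tray, the red pot faces the pointer, and the puller stands upright on its mat; no verdict came back. The puller had to be set down in the tray twice mid-run to be re-gripped.

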